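# Hang the spatter-guard door on the weld fixture's lift-off hinge

## Robot

A 7-joint arm with a two-finger parallel gripper is mounted at the origin on the work surface. World frame = base frame: x ahead of the robot, y to its left, z up, the work surface at z = 0. Lengths are in m, angles in rad, forces in N, time in s.
With the tool pointing down it reaches from about 0.4 to 0.85 m from the base axis. Payload 4.5 kg.
Tool frame: the origin (TCP) lies on the centre line of the jaws, within the pads' length; the fingertips stand 11 mm ahead of it and the grasp point (between the pads) lies 8 mm behind it; z points along the fingers, y is the line along which they close (so a half turn about z gives the same grasp; the last joint's range is limited). The gripper opens to 88 mm and grips with 3 to 60 N. Pads are 18 mm wide; open, the fingers measure 123 mm over their backs; the gripper's body (75 mm by 187 mm) begins 45 mm behind the grasp point.
Start: joints at [-1.271, 0.689, -0.195, 1.565, 0.157, 0.902, -0.215], TCP at [0.164, 0.603, 0.25] pointing down, gripper open.
Joint ranges: [-3.01, 3.01], [-0.46, 2.08], [-1.47, 1.51], [0.13, 2.56], [-1, 4.14], [0.04, 2.09], [-2.66, 2.66]. Speed limits (rad/s): [2.57, 2.57, 3.14, 3.14, 3.14, 3.14, 3.14].

## Interface

Orientations are given as a unit quaternion [x, y, z, w].
In Python, from plant import * gives the robot as it stands. The module is installed in compiled form; this text tells all that it offers.
- The arm moves only by the tool send_rows, never from a script. Its argument "motion" is a list of rows, each an object of numbers: "x", "y", "z": the shift along the tool's x, y, z in cm; "rx", "ry", "rz": the turn, a rotation vector about the tool's x, y, z in rad; "jaw": the finger opening in cm, from 0 to 8.81. In form: [{"x": .., "y": .., "z": .., "rx": .., "ry": .., "rz": .., "jaw": ..}, ...]. A call has exactly 5 rows; each row shifts and turns the commanded pose from where the row before left it, along the tool's axes as they then stand; what a row does not reach is not made up. A row lasts 1/10 s, in which the tool goes at most 50 mm and 8.59 degrees, less where a joint would pass 70% of its speed; a pose out of reach is approached as far as the arm can. A call is refused whole if a number of a shift passes 5 or a number of a turn 0.15, either way. A call with a gripper value outside its range is refused whole. The fingers move at their own pace and stop on an object; "grip_force" is the grip in N (left out, the last holds). Time passes only in rows, so rows that do not move let the fingers close, or fill a call up. It gives the time, the measured TCP pose, the force, the opening and the grip force at its end, in the units of the state.
- get_state(): the state, without advancing time (a new reading comes with each control period).
- snapshot(name): name is "scene" or "top" or "wrist"; returns a dict with "img" (400x640x3 uint8, red, green, blue), "vertical_fov" (degrees; the focal length in pixels is half the picture's height over the tangent of half this angle, whatever the lens; pixels are square), "cx", "cy" (the principal point, pixels), "D" ([k1, k2, p1, p2, k3] as OpenCV has them; the pictures are not rectified), "extrinsics" (4x4, takes a point from camera to world coordinates). Camera axes: x right, y up, looking along -z (the intrinsics and any distortion apply to the point x, -y, -z); pixel columns grow to the right and rows downward; lengths in m; the calibration is good to about 2 mm. A picture is of the moment at which its call begins. There is no depth.
- finish_job(): hands the job in; it is judged then, once.
The state is a dict: "clock": time; "q": joint angles; "qd": joint speeds; "joint_torque": joint torques, N m; "tool_pos": TCP position; "eef_rot": TCP orientation; "contact_force": force on the tool from outside, world axes, zero at the start; "moment": the same for the moment, N m; "opening": opening from 0.0 (shut) to 1.0 (fully open); "finger_force": force on a finger pad.
Only numpy, scipy, OpenCV 4.12 (cv2) and the standard library are available. Lean on these libraries where they do the work, as an engineer would, in place of code of your own. Each camera call takes 0.05 s, during which the arm holds its last target. There are 200 camera calls.

## Task

Lift the amber-windowed guard door out of its rack, lower both hinge knuckles fully home on the two hinge pins of the weld fixture with the door standing open, feeling for the pins gently rather than forcing it down or dropping it, then swing it shut against the stop pad and let go. Do not press the door against the fixture harder than about 30 N, and leave the other things on the bench where they are.

Things in the scene. Friction and masses are not known exactly. Their poses are not given: they have to be found in the camera images.
- door: Upright guard door, 0.35 to 0.57 kg: aluminium frame, amber window, 120 wide, 130 tall, 8 mm thick. Origin on its hinge axis, level with its lower edge; z up; the panel runs to -x (x -136 to -16, y -4 to 4, z 0 to 130 mm). It starts upright in the rack, lower edge 12 mm above the table. The hinge turns freely but for friction and stays where left.
- door_knuckle (a point): Lower end of the door's lower knuckle, on the hinge axis, at (0, 0, 10) mm in the door frame. Both knuckles are dark steel tubes, outer diameter 24, bore 10, 25 mm tall; the upper one's lower end is at z = 85 mm.
- door_pull (a point): Centre of the door's pull: an aluminium block 30 mm along the door (x), 14 mm thick (y), 40 mm tall, standing on the top edge, almost over the centre of mass. At (-70, 0, 150) mm in the door frame; the block's top is at z = 170 mm.
- rack: Fixed storage rack, base 160 x 90 x 12 mm; origin at the centre of its underside. Two pairs of grey cheeks, up to 57 mm above the table, form a slot 10 mm wide along its x; the door stands in it, knuckles past the slot's +x end, and comes out straight up.
- fixture: Fixed weld fixture, origin on the table below the nominal hinge axis, z up. Grey hinge post x 37 to 67, y -25 to 25, up to z 165 mm, with a slotted steel pin carrier (plate at x 30 to 37) whose two arms, 10 mm thick, reach to -x and end in 24 mm discs bearing the pins. Door open: its axes parallel to these, panel to -x. All else is lower than 165 mm, at x > 0.
- pin_nominal (a point): NOMINAL lower pin tip, (0, 0, 82) mm in the fixture frame. The carrier is locked in its slots 4 to 13 mm off this along the fixture's y, and no reading tells where: the true pins have to be felt for (or seen), x = 0. Pins: 8 mm diameter, 22 long, square-ended; tips at z 82 and 157, discs at z 60 and 135. Fully home the knuckles rest on the discs, door origin at z = 50 mm.
- upper_arm (a point): Underside of the upper pin's arm on the nominal axis, (0, 0, 125) mm in the fixture frame. The lower knuckle has to come in sideways from -x between the lower pin's tip (z 82) and this, then go down.
- stop_pad (a point): Centre of the face of the rubber stop pad (18 wide, 30 mm tall, on a grey post), at (4, -110, 95) mm in the fixture frame, facing -x. Shut: the door turned +90 degrees about z from open (counter-clockwise from above), panel to the fixture's -y, its face on this pad.
- spray_can: Bystander: upright metal can, 60 mm diameter, 170 mm tall; origin under its centre. Leave alone.
- wrench: Bystander: steel wrench lying on the bench. Leave alone.
- bolt_cup: Bystander: small steel cup, 70 mm diameter, 70 mm tall; origin under its centre. Leave alone.
- electrode: Bystander: copper plate 60 x 50 x 12 mm with a 24 mm stub on top; origin under its centre. Leave alone.
Things that resemble listed ones, but are neither listed nor needed, are in the scene too. There is more than one size of the door; the one meant has the size given above.

How it is judged:
On the way, in this order (a step that is already met when the one before it is completed fails the run):
1. the door is lifted clear of the rack (z of door in the frame of rack above 0.065 m and contact force between door and rack below 0.1 N), for 0.1 s.
2. both knuckles are fully home on the pins with the door standing open (within about 45 degrees of square) (z of door in the frame of fixture between 0.047 and 0.053 m and x of door in the frame of fixture between -0.005 and 0.005 m and y of door in the frame of fixture between -0.018 and 0.018 m and angle between door's own z axis and vertical below 0.06 rad and x of door_pull in the frame of fixture below -0.048 m), for 0.2 s.
At the end, for the whole second after the job is handed in: The door hangs upright (within 0.06 rad) on both pins, fully home (origin 47 to 53 mm above the fixture's origin, within 5 mm of it in x and 18 mm in y), is shut (pull no more than 8 mm short of the closed plane, on the -y side), at rest and released (z of door in the frame of fixture between 0.047 and 0.053 m and x of door in the frame of fixture between -0.005 and 0.005 m and y of door in the frame of fixture between -0.018 and 0.018 m and angle between door's own z axis and vertical below 0.06 rad and x of door_pull in the frame of fixture above -0.008 m and y of door_pull in the frame of fixture below -0.05 m and linear speed of door below 0.02 m/s and angular speed of door below 0.1 rad/s); the robot touches nothing.
It fails at once if the door is pressed or knocked against the fixture with more than 40 N (contact force between door and fixture above 40 N).
It fails at once if the spray_can is moved by more than 20 mm (distance of spray_can from where it was at the start of the episode above 0.02 m).
It fails at once if the wrench is moved by more than 20 mm (distance of wrench from where it was at the start of the episode above 0.02 m).
It fails at once if the bolt_cup is moved by more than 20 mm (distance of bolt_cup from where it was at the start of the episode above 0.02 m).
It fails at once if the electrode is moved by more than 20 mm (distance of electrode from where it was at the start of the episode above 0.02 m).
It also fails if it takes over 69 s, if anything falls off the work surface, if the arm or the gripper's body presses on something with over 40 N, if the wrist force passes 120 N, or if a joint passes its speed limit or range.

## Working session

There is one attempt and no reset: what is moved stays moved. The work goes in short steps, Python scripts to look and compute and a tool call to move; the robot and the scene stay as the last step left them, time stands still between calls to the robot, and variables do not carry over. Pictures are saved under pics/ and viewed, at most 10 in all, crops included, and the job is handed in when it is done.

Besides the shell and the picture viewer there is one more tool, called after "Call:" as a command line: name --argument value ..., lists and objects as JSON in quotes. send_rows: Moves the arm, as the interface text tells. Its arguments: {"type":"object","properties":{"motion":{"type":"array"},"grip_force":{"type":"number"}},"required":["motion"]}

```bash
mkdir -p pics
cat > h.py <<'E'
from plant import *
import numpy as np, cv2
from scipy.spatial.transform import Rotation as R
def cam(s):
    f=200/np.tan(np.radians(s["vertical_fov"])/2)
    return np.array([[f,0,s["cx"]],[0,f,s["cy"]],[0,0,1]]),np.array(s["D"],float),np.array(s["extrinsics"])
def ray(s,uv):
    K,D,T=cam(s); p=cv2.undistortPoints(np.array([[uv]],float),K,D)[0,0]
    return T[:3,3],T[:3,:3]@np.array([p[0],-p[1],-1])
def at(s,uv,z):
    o,d=ray(s,uv); return (o+d*(z-o[2])/d[2]).round(4)
def proj(s,P):
    K,D,T=cam(s); P=np.atleast_2d(P); c=(P-T[:3,3])@T[:3,:3]; c=c*[1,-1,-1]
    return cv2.projectPoints(c,np.zeros(3),np.zeros(3),K,D)[0][:,0].round(1)
def st():
    s=get_state(); print(s["clock"],np.round(s["tool_pos"],4),np.round(s["eef_rot"],4),np.round(s["contact_force"],2),np.round(s["moment"],2),s["opening"],s["finger_force"]); return s
def save(s,n,crop=None,k=1):
    im=s["img"][:,:,::-1]
    if crop: a,b,c,d=crop; im=im[b:d,a:c]
    cv2.imwrite("pics/"+n,cv2.resize(im,None,fx=k,fy=k,interpolation=cv2.INTER_CUBIC))
E
python3 - <<'E'
from h import *
import pickle
st()
d={n:snapshot(n) for n in("scene","top","wrist")}
pickle.dump(d,open("d0.pkl","wb"))
for n in("scene","top"):
    save(d[n],n+"0.png",k=1.25); print(n,d[n]["vertical_fov"],np.round(d[n]["extrinsics"],3).tolist(),d[n]["D"])
E
```

```text
0.0 [0.1641 0.6025 0.2489] [ 1.325e-01  9.912e-01 -9.000e-04 -1.000e-04] [-0.05 -0.14  0.55] [ 0.01  0.01 -0.02] 1.0013264704194618 0.0
scene 52.62835583274414 [[0.565, -0.449, 0.692, 1.131], [0.825, 0.291, -0.485, -0.365], [0.017, 0.845, 0.535, 0.594], [0.0, 0.0, 0.0, 1.0]] [-0.04693949  0.          0.          0.          0.        ]
top 46.5320509031726 [[-0.013, 0.995, -0.103, 0.379], [-1.0, -0.012, 0.012, 0.056], [0.011, 0.103, 0.995, 1.331], [0.0, 0.0, 0.0, 1.0]] [0.03319971 0.         0.         0.         0.        ]
```

View pics/scene0.png

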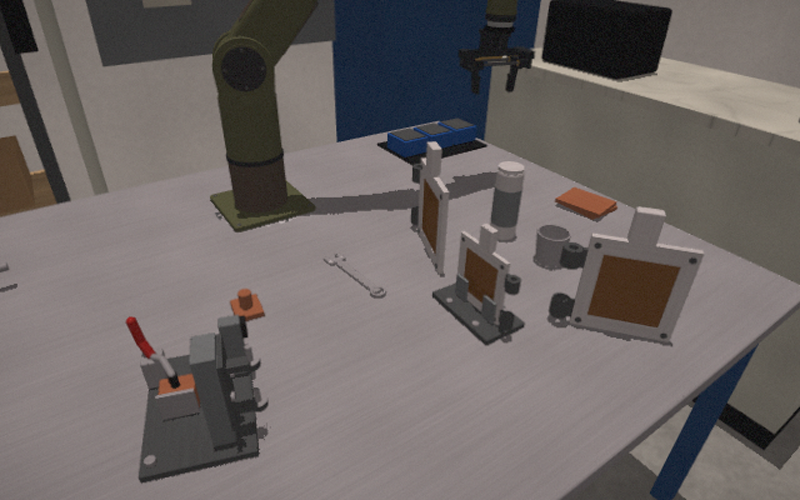

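View pics/top0.png

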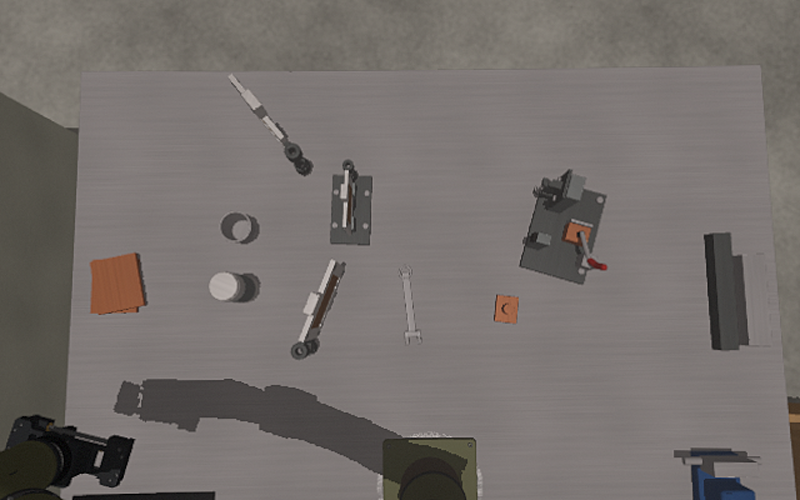

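The scene view shows three amber doors: one standing in the rack (scene ~(485,270), top ~(348,195)), and two free-standing larger ones at scene (640,270) and (433,210). The one in the rack is the smallest and fits the description. I'll confirm that in an enlarged crop, with the fixture alongside.

Run:
```python
from h import *
import pickle
d=pickle.load(open("d0.pkl","rb"))
t=d["top"]["img"][:,:,::-1]; s=d["scene"]["img"][:,:,::-1]
def c(im,x,y,w,h,W,H): return cv2.resize(im[y:y+h,x:x+w],(W,H),interpolation=cv2.INTER_CUBIC)
# top row: top view x6 ; 
a=c(t,255,120,50,80,300,480); b=c(t,405,130,83,80,498,480)
cv2.imwrite("pics/c1.png",np.hstack([a,b]))
a=c(s,340,170,80,110,400,550);b=c(s,105,245,80+0,110,400,550); b=c(s,135,245,80,110,400,550)
cv2.imwrite("pics/c2.png",np.hstack([a,b]))
```

```text
(no output)
```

View pics/c1.png

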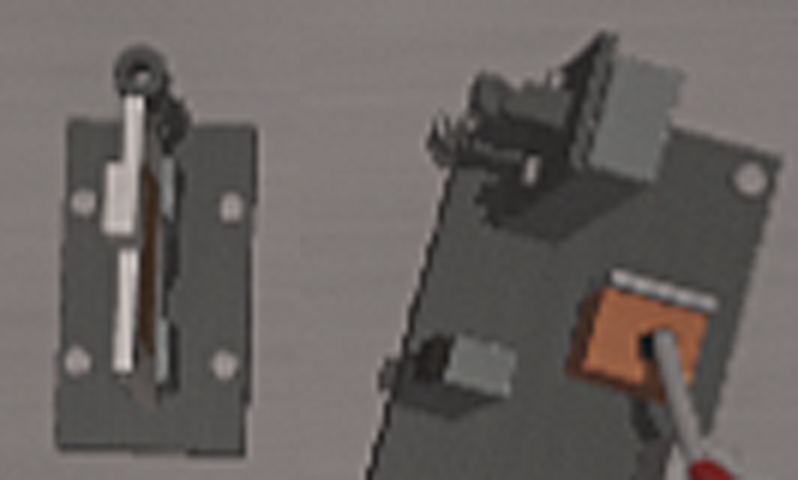

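View pics/c2.png

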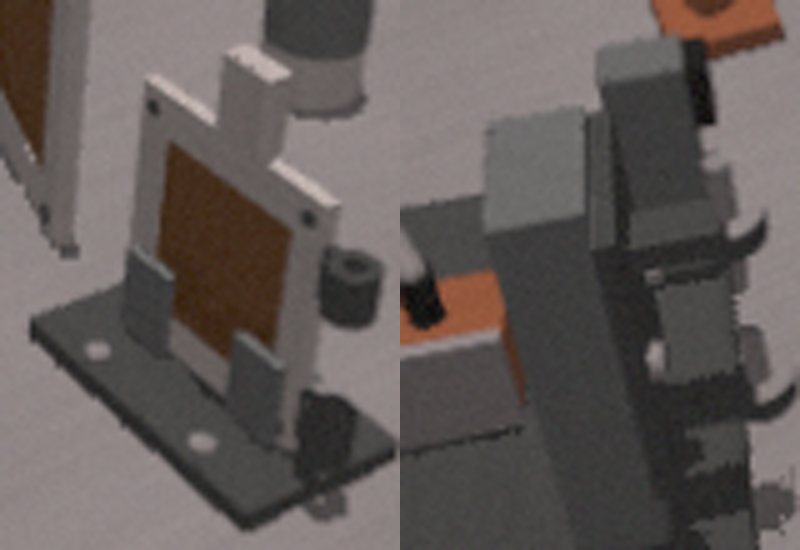

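The crops confirm it: the rack door is the small one standing in the slot (pull at c1 (120,200), knuckle at (140,73)). The fixture's carrier and discs are left of its post, around c1 (490,95), and the stop pad is around (390,375).

```bash
cat > m.py <<'E'
from h import *
import pickle
from scipy.optimize import least_squares
d=pickle.load(open("d0.pkl","rb")); t=d["top"]; s=d["scene"]
def T(u,v): return ((u+.5)/6-.5+255,(v+.5)/6-.5+120)
def F(u,v): return ((u-300+.5)/6-.5+405,(v+.5)/6-.5+130)
def S1(u,v): return ((u+.5)/5-.5+340,(v+.5)/5-.5+170)
def S2(u,v): return ((u-400+.5)/5-.5+135,(v+.5)/5-.5+245)
def fit(obs,x0):
    def tr(p,P): c,q=np.cos(p[2]),np.sin(p[2]); return np.array([p[0]+c*P[0]-q*P[1],p[1]+q*P[0]+c*P[1],P[2]])
    f=lambda p:np.concatenate([proj(cm,tr(p,np.array(P)/1e3))[0]-uv for cm,uv,P in obs])
    f2=lambda p:f(p)
    r=least_squares(f,x0,diff_step=1e-3,loss="soft_l1"); print(r.x.round(4),np.degrees(r.x[2]).round(2)); print(f(r.x).reshape(-1,2).round(1).tolist()); return r.x
E
sed -i 's/\[:,0\].round(1)/[:,0]/' h.py
python3 - <<'E'
from m import *
print("knuckle top",at(t,T(140,73),.122),"pull", at(t,T(121,200),.182),at(t,T(105,165),.182),at(t,T(105,235),.182))
for p in((67,118),(258,127),(245,455),(57,450)): print("rack",at(t,T(*p),.012))
for p in((622,57),(685,77),(657,182),(590,165)): print("post",at(t,F(*p),.165))
print("base rc",at(t,F(780,158),.01),at(t,(583/1.25,283/1.25),.01),at(t,(520/1.25,267/1.25),.01))
print("disc?",at(t,F(490,95),.157),at(t,F(440,140),.082))
# rack fit (base 160x90, top z=12), x axis towards image top
r=fit([(t,T(67,118),(80,45,12)),(t,T(258,127),(80,-45,12)),(t,T(245,455),(-80,-45,12)),(t,T(57,450),(-80,45,12))],[.6,.2,0])
# door fit: pull top, knuckle, scene points
dr=fit([(t,T(140,73),(0,0,122)),(t,T(121,200),(-70,0,182)),
 (s,S1(353,265),(0,0,122)),(s,S1(257,62),(-70,0,182))],[.7,.2,0])
fx=fit([(t,F(622,57),(37,25,165)),(t,F(685,77),(67,25,165)),(t,F(657,182),(67,-25,165)),(t,F(590,165),(37,-25,165)),
 (s,S2(487,125),(67,-25,165)),(s,S2(483,232),(67,25,165)),(s,S2(585,215),(37,25,165)),(s,S2(587,110),(37,-25,165))],[.6,-.2,-1.3])
E
```

```text
knuckle top [0.6917 0.1674 0.122 ] pull [0.6222 0.17   0.182 ] [0.6371 0.1766 0.182 ] [0.6074 0.1767 0.182 ]
rack [0.6985 0.2126 0.012 ]
rack [0.6932 0.121  0.012 ]
rack [0.5345 0.1284 0.012 ]
rack [0.5379 0.2175 0.012 ]
post [ 0.6561 -0.2969  0.165 ]
post [ 0.6471 -0.3233  0.165 ]
post [ 0.602  -0.3095  0.165 ]
post [ 0.6096 -0.2814  0.165 ]
base rc [ 0.6426 -0.4175  0.01  ] [ 0.4401 -0.3563  0.01  ] [ 0.4783 -0.2146  0.01  ]
disc? [ 0.6422 -0.2422  0.157 ] [ 0.6385 -0.2378  0.082 ]
[ 0.616   0.1699 -0.0407] -2.33
[[0.4, 0.2], [-0.2, -0.3], [0.1, 0.1], [-0.2, 0.0]]
[ 0.6922  0.1675 -0.0417] -2.39
[[-0.0, -0.2], [-0.2, -0.1], [-0.0, 0.0], [-0.2, -0.1]]
[ 0.6451 -0.2526 -1.8746] -107.41
[[-0.6, -0.7], [0.3, -0.7], [-0.2, 0.3], [-0.4, -0.2], [-0.2, -0.6], [-0.7, 0.4], [0.2, -0.1], [-0.2, -1.0]]
```

```bash
cat >> h.py <<'E'
def go(target,yaw=None,n=None,step=4.0):
    """rows (cm, rad) from measured pose to world TCP target, tool-x yaw in deg, tool down"""
    import json
    s=get_state(); p=np.array(s["tool_pos"]); r=R.from_quat(s["eef_rot"])
    X=r.as_matrix()[:,0]; y0=np.arctan2(X[1],X[0]); y1=y0 if yaw is None else np.radians(yaw)
    dy=(y1-y0+np.pi)%(2*np.pi)-np.pi; D=(np.array(target)-p)*100
    m=int(max(np.ceil(np.linalg.norm(D)/step),np.ceil(abs(dy)/.12))); n=n or -(-m//5)*5
    rows=[]
    for i in range(n):
        a=y0+dy*i/n; x=np.array([np.cos(a),np.sin(a),0]); y=np.array([np.sin(a),-np.cos(a),0]); d=D/n
        rows.append([round(float(v),2) for v in(d@x,d@y,-d[2])]+[round(float(-dy/n),4)])
    for i in range(0,n,5): print(rows[i:i+5])
E
python3 - <<'E'
from m import *
w=d["wrist"]; q=get_state(); r=R.from_quat(q["eef_rot"]).as_matrix(); E=np.array(w["extrinsics"])
print("cam in tool",r.T@(E[:3,3]-q["tool_pos"]),"view dir tool",r.T@(-E[:3,2]),"up",r.T@E[:3,1],w["vertical_fov"])
go([.62,-.2,.36],162.6)
E
```

```text
cam in tool [ 0.08104555  0.00083028 -0.13528299] view dir tool [-3.10179611e-01 -4.61024205e-04  9.50677861e-01] up [ 9.50677973e-01 -1.19441273e-04  3.10179590e-01] 70.94844112099412
[[-2.6, -2.62, -0.44, 0.0015], [-2.61, -2.61, -0.44, 0.0015], [-2.61, -2.61, -0.44, 0.0015], [-2.61, -2.61, -0.44, 0.0015], [-2.62, -2.6, -0.44, 0.0015]]
[[-2.62, -2.6, -0.44, 0.0015], [-2.63, -2.6, -0.44, 0.0015], [-2.63, -2.59, -0.44, 0.0015], [-2.63, -2.59, -0.44, 0.0015], [-2.64, -2.58, -0.44, 0.0015]]
[[-2.64, -2.58, -0.44, 0.0015], [-2.65, -2.58, -0.44, 0.0015], [-2.65, -2.57, -0.44, 0.0015], [-2.65, -2.57, -0.44, 0.0015], [-2.66, -2.56, -0.44, 0.0015]]
[[-2.66, -2.56, -0.44, 0.0015], [-2.67, -2.55, -0.44, 0.0015], [-2.67, -2.55, -0.44, 0.0015], [-2.67, -2.55, -0.44, 0.0015], [-2.68, -2.54, -0.44, 0.0015]]
[[-2.68, -2.54, -0.44, 0.0015], [-2.69, -2.53, -0.44, 0.0015], [-2.69, -2.53, -0.44, 0.0015], [-2.69, -2.53, -0.44, 0.0015], [-2.7, -2.52, -0.44, 0.0015]]
```

Call:
send_rows --motion '[{"x": -3.12, "y": -3.16, "z": -1.2}, {"x": -3.12, "y": -3.16, "z": -1.2}, {"x": -3.12, "y": -3.16, "z": -1.2}, {"x": -3.12, "y": -3.16, "z": -1.2}, {"x": -3.12, "y": -3.16, "z": -1.2}]'

```text
schema error: expected keys x, y, z, rx, ry, rz, jaw
```

Call:
send_rows --motion '[{"x": -3.12, "y": -3.16, "z": -0.8}, {"x": -3.12, "y": -3.16, "z": -0.8}, {"x": -3.12, "y": -3.16, "z": -0.8}, {"x": -3.12, "y": -3.16, "z": -0.8}, {"x": -3.12, "y": -3.16, "z": -0.8}]'

```text
schema error: expected keys x, y, z, rx, ry, rz, jaw
```

Call:
send_rows --motion '[{"x": -3.12, "y": -3.16, "z": 0}, {"x": -3.12, "y": -3.16, "z": 0}, {"x": -3.12, "y": -3.16, "z": 0}, {"x": -3.12, "y": -3.16, "z": 0}, {"x": -3.12, "y": -3.16, "z": 0}]'

```text
schema error: expected keys x, y, z, rx, ry, rz, jaw
```

Call:
send_rows --motion '[{"x": -3.12, "y": -3.16, "z": 0}, {"x": -3.12, "y": -3.16, "z": 0}, {"x": -3.12, "y": -3.16, "z": 0}, {"x": -3.12, "y": -3.16, "z": 0}, {"x": -1.0, "y": -1.0, "z": 0}]'

```text
schema error: expected keys x, y, z, rx, ry, rz, jaw
```

Run:
```python
from m import *
st(); w=snapshot("wrist"); pickle.dump(w,open("w1.pkl","wb")); save(w,"w1.png",k=1.25)
print(proj(w,[[.642,-.242,.157],[.642,-.242,.082]]))
```

```text
0.15 [0.1641 0.6026 0.2491] [ 1.325e-01  9.912e-01 -7.000e-04 -0.000e+00] [ 0.33 -0.08  0.26] [-0.    0.   -0.04] 1.0026419275937568 0.0
[[-19.26885298 519.27482112]
 [  4.70392507 486.03424853]]
```

View pics/w1.png

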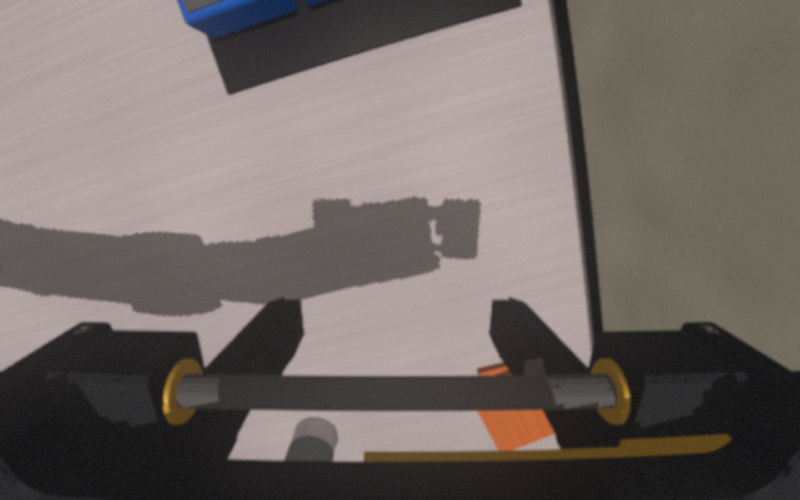

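Call:
send_rows --motion '[{"x": -3.12, "y": -2.77, "z": -1.2, "rx": 0, "ry": 0, "rz": 0, "jaw": 8.8}, {"x": -3.12, "y": -2.77, "z": -1.2, "rx": 0, "ry": 0, "rz": 0, "jaw": 8.8}, {"x": -3.12, "y": -2.77, "z": -1.2, "rx": 0, "ry": 0, "rz": 0, "jaw": 8.8}, {"x": -3.12, "y": -2.77, "z": -1.2, "rx": 0, "ry": 0, "rz": 0, "jaw": 8.8}, {"x": -3.12, "y": -2.77, "z": -1.2, "rx": 0, "ry": 0, "rz": 0, "jaw": 8.8}]'

```text
clock: 0.7
tool_pos: [0.279, 0.4268, 0.3101]
eef_rot: [0.132, 0.991, -0.0, 0.0]
contact_force: [0.4, 0.1, 0.8]
opening: 0.997
finger_force: 0.0
```

Call:
send_rows --motion '[{"x": -3.12, "y": -2.77, "z": -0.8, "rx": 0, "ry": 0, "rz": 0, "jaw": 8.8}, {"x": -3.12, "y": -2.77, "z": -0.8, "rx": 0, "ry": 0, "rz": 0, "jaw": 8.8}, {"x": -3.12, "y": -2.77, "z": -0.8, "rx": 0, "ry": 0, "rz": 0, "jaw": 8.8}, {"x": -3.12, "y": -2.77, "z": -0.8, "rx": 0, "ry": 0, "rz": 0, "jaw": 8.8}, {"x": -3.12, "y": -2.77, "z": -0.8, "rx": 0, "ry": 0, "rz": 0, "jaw": 8.8}]'

```text
clock: 1.2
tool_pos: [0.3931, 0.2522, 0.3501]
eef_rot: [0.132, 0.991, 0.0, 0.0]
contact_force: [-0.3, -0.0, -0.9]
opening: 0.999
finger_force: 0.0
```

Call:
send_rows --motion '[{"x": -3.12, "y": -2.77, "z": 0, "rx": 0, "ry": 0, "rz": 0, "jaw": 8.8}, {"x": -3.12, "y": -2.77, "z": 0, "rx": 0, "ry": 0, "rz": 0, "jaw": 8.8}, {"x": -3.12, "y": -2.77, "z": 0, "rx": 0, "ry": 0, "rz": 0, "jaw": 8.8}, {"x": -3.12, "y": -2.77, "z": 0, "rx": 0, "ry": 0, "rz": 0, "jaw": 8.8}, {"x": -3.12, "y": -2.77, "z": 0, "rx": 0, "ry": 0, "rz": 0, "jaw": 8.8}]'

```text
clock: 1.7
tool_pos: [0.5072, 0.0776, 0.3497]
eef_rot: [0.132, 0.991, 0.0, -0.0]
contact_force: [0.8, -0.4, -0.5]
opening: 1.001
finger_force: 0.0
```

Call:
send_rows --motion '[{"x": -3.12, "y": -2.77, "z": 0, "rx": 0, "ry": 0, "rz": 0, "jaw": 8.8}, {"x": -3.12, "y": -2.77, "z": 0, "rx": 0, "ry": 0, "rz": 0, "jaw": 8.8}, {"x": -3.12, "y": -2.77, "z": 0, "rx": 0, "ry": 0, "rz": 0, "jaw": 8.8}, {"x": -3.12, "y": -2.77, "z": 0, "rx": 0, "ry": 0, "rz": 0, "jaw": 8.8}, {"x": -3.12, "y": -2.77, "z": 0, "rx": 0, "ry": 0, "rz": 0, "jaw": 8.8}]'

```text
clock: 2.2
tool_pos: [0.6213, -0.0969, 0.3495]
eef_rot: [0.133, 0.991, 0.0, -0.0]
contact_force: [0.9, -0.1, 0.4]
opening: 0.997
finger_force: 0.0
```

Call:
send_rows --motion '[{"x": -3.12, "y": -2.77, "z": 1, "rx": 0, "ry": 0, "rz": 0, "jaw": 8.8}, {"x": -3.12, "y": -2.77, "z": 1, "rx": 0, "ry": 0, "rz": 0, "jaw": 8.8}, {"x": -3.12, "y": -2.77, "z": 1, "rx": 0, "ry": 0, "rz": 0, "jaw": 8.8}, {"x": -3.12, "y": -2.77, "z": 1, "rx": 0, "ry": 0, "rz": 0, "jaw": 8.8}, {"x": -3.12, "y": -2.77, "z": 1, "rx": 0, "ry": 0, "rz": 0, "jaw": 8.8}]'

```text
clock: 2.7
tool_pos: [0.7353, -0.2714, 0.299]
eef_rot: [0.132, 0.991, 0.0, -0.0]
contact_force: [1.1, 0.7, 0.6]
opening: 0.999
finger_force: 0.0
```

Run:
```python
from m import *
st(); w=snapshot("wrist"); pickle.dump(w,open("w1.pkl","wb"));
u=proj(w,[[.642,-.242,.157],[.642,-.242,.082]]); print(u,np.round(np.array(w["extrinsics"])[:3,3],3))
save(w,"w2.png",k=1.25)
```

```text
2.7 [ 0.7353 -0.2714  0.299 ] [ 1.325e-01  9.912e-01  1.000e-04 -3.000e-04] [1.09 0.65 0.63] [ 0.03 -0.01  0.02] 0.9989726179728917 0.0
[[320.01207195  90.3993887 ]
 [319.31730748  94.44512273]] [ 0.657 -0.249  0.434]
```

View pics/w2.png

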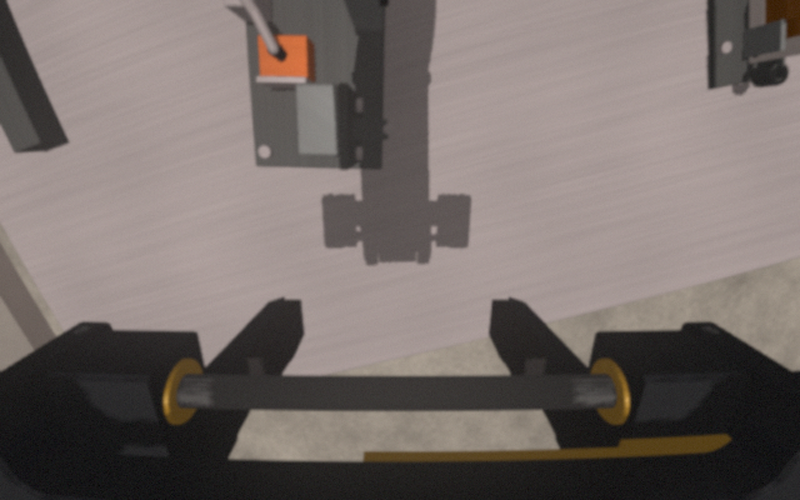

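The fixture is in clear view from above: post top at (318,118), arms around (365,130) in shadow. I'll brighten and enlarge that area.

Run:
```python
from m import *
w=pickle.load(open("w1.pkl","rb")); im=w["img"][60:140,230:330].astype(float)/255
im=(np.clip(im*1.3,0,1)**.5*255).astype(np.uint8)
cv2.imwrite("pics/c3.png",cv2.resize(im[:,:,::-1],None,fx=7,fy=7,interpolation=cv2.INTER_CUBIC))
```

```text
(no output)
```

View pics/c3.png

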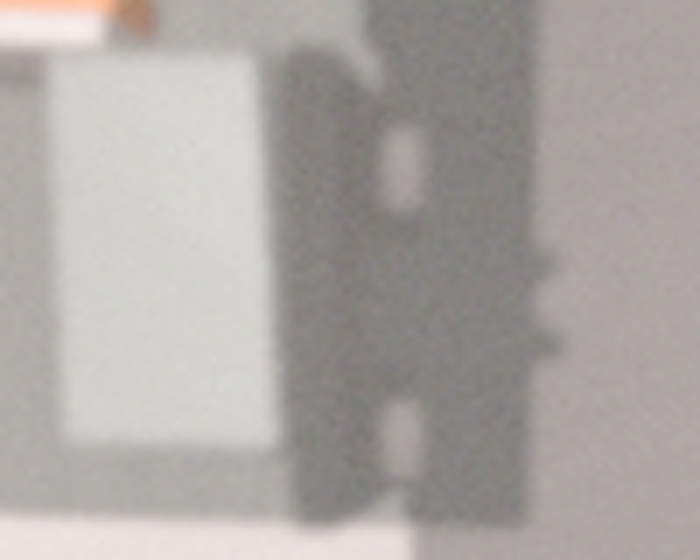

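Run:
```python
from m import *
I=np.mean([snapshot("wrist")["img"].astype(float) for _ in range(8)],0)
np.save("avg.npy",I)
im=I[70:130,270:330]; big=lambda a:cv2.resize(a,(400,400),interpolation=cv2.INTER_CUBIC)
g=im.mean(2); n=lambda a:(np.clip((a-np.percentile(a,2))/(np.percentile(a,98)-np.percentile(a,2)),0,1)*255).astype(np.uint8)
cl=cv2.createCLAHE(4,(4,4)).apply(n(g)); 
cv2.imwrite("pics/c4.png",np.hstack([big(cl),big(n(cv2.GaussianBlur((im[:,:,0]-im[:,:,1])/g,(0,0),.7)))]))
```

```text
(no output)
```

View pics/c4.png

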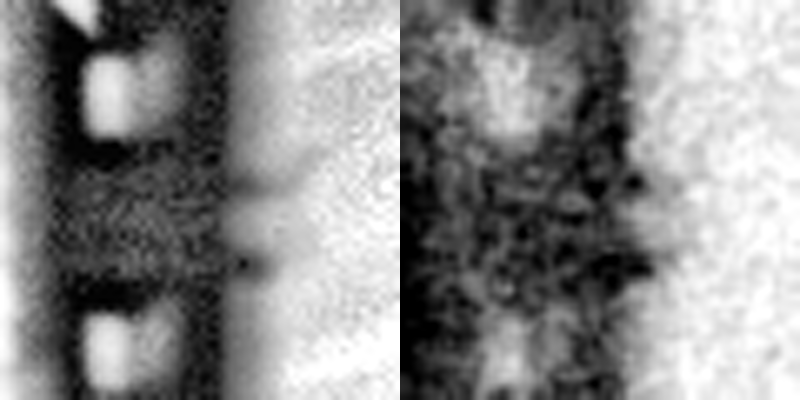

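Run:
```python
from m import *
w=pickle.load(open("w1.pkl","rb"))
def W(u,v): return ((u+.5)/7-.5+230,(v+.5)/7-.5+60)
o=[(w,W(50,57),(67,-25,165)),(w,W(260,57),(37,-25,165)),(w,W(280,441),(37,25,165)),(w,W(66,443),(67,25,165))]
a=fit(o,[.645,-.25,-1.85])
b=fit(o+[(t,F(622,57),(37,25,165)),(t,F(685,77),(67,25,165)),(t,F(657,182),(67,-25,165)),(t,F(590,165),(37,-25,165)),
 (s,S2(487,125),(67,-25,165)),(s,S2(483,232),(67,25,165)),(s,S2(585,215),(37,25,165)),(s,S2(587,110),(37,-25,165))],a)
for p in (a,b):
    M=np.array([[np.cos(p[2]),-np.sin(p[2])],[np.sin(p[2]),np.cos(p[2])]])
    for nm,q in (("wrist blob",at(w,(270+258/6.67,70+224/6.67),.157)),("wrist arm",at(w,(270+140/6.67,70+222/6.67),.135)),
      ("top disc",at(t,F(490,95),.157)),("top disc low",at(t,F(440,140),.082)),
      ("base corner",at(w,(384/1.25,167/1.25),.01)),("base corner2",at(w,(257/1.25,165/1.25),.01)),
      ("scene updisc",at(s,S2(745,245),.135)),("lowdisc",at(s,S2(780,405),.060))): print(nm,q,((M.T@(q[:2]-p[:2]))*1000).round(1))
print("pins nominal ±10 in scene:")
p=b
for yy in(-10,0,10):
  for z in (157,135,82,60):
    P=[p[0]-np.sin(p[2])*yy/1e3,p[1]+np.cos(p[2])*yy/1e3,z/1e3]
    u=proj(s,P)[0]; v=proj(t,P)[0]; x=proj(w,P)[0]
    print(yy,z,"c2",((u-[135,245])*5+[400,0]).round(),"c1",((v-[405,130])*6+[300,0]).round(),"c4",((x-[270,70])*6.67).round())
```

```text
[ 0.6451 -0.2523 -1.8456] -105.75
[[-2.2, -1.1], [1.6, -1.2], [0.8, 1.9], [-0.7, 1.5]]
[ 0.6453 -0.2523 -1.861 ] -106.63
[[-1.8, -2.1], [2.0, -1.6], [0.3, 1.5], [-1.1, 0.6], [-0.8, -1.0], [0.1, -1.2], [-0.1, -0.1], [-0.3, -0.4], [-0.2, -0.2], [-0.3, 0.8], [0.7, 0.1], [-0.3, -0.8]]
wrist blob [ 0.6505 -0.2553  0.157 ] [1.5 6. ]
wrist arm [ 0.6449 -0.273   0.135 ] [20.   5.4]
top disc [ 0.6422 -0.2422  0.157 ] [-8.9 -5.5]
top disc low [ 0.6385 -0.2378  0.082 ] [-12.1 -10.3]
base corner [ 0.6871 -0.2721  0.01  ] [ 7.7 45.8]
base corner2 [ 0.6444 -0.4173  0.01  ] [159.   44.1]
scene updisc [ 0.6646 -0.2532  0.135 ] [-4.4 19. ]
lowdisc [ 0.664  -0.2521  0.06  ] [-5.3 18.2]
wrist blob [ 0.6505 -0.2553  0.157 ] [1.4 5.8]
wrist arm [ 0.6449 -0.273   0.135 ] [19.9  5.5]
top disc [ 0.6422 -0.2422  0.157 ] [-8.8 -5.9]
top disc low [ 0.6385 -0.2378  0.082 ] [-12.  -10.7]
base corner [ 0.6871 -0.2721  0.01  ] [ 7.  45.7]
base corner2 [ 0.6444 -0.4173  0.01  ] [158.3  46.3]
scene updisc [ 0.6646 -0.2532  0.135 ] [-4.7 18.7]
lowdisc [ 0.664  -0.2521  0.06  ] [-5.6 17.8]
pins nominal ±10 in scene:
-10 157 c2 [711. 132.] c1 [505. 107.] c4 [270. 105.]
-10 135 c2 [721. 183.] c1 [492. 118.] c4 [273. 117.]
-10 82 c2 [745. 299.] c1 [463. 143.] c4 [279. 139.]
-10 60 c2 [754. 345.] c1 [452. 153.] c4 [281. 146.]
0 157 c2 [713. 153.] c1 [511.  85.] c4 [269. 181.]
0 135 c2 [723. 205.] c1 [498.  96.] c4 [272. 187.]
0 82 c2 [747. 321.] c1 [469. 122.] c4 [278. 198.]
0 60 c2 [756. 366.] c1 [458. 133.] c4 [280. 202.]
10 157 c2 [715. 175.] c1 [517.  63.] c4 [267. 255.]
10 135 c2 [726. 227.] c1 [504.  75.] c4 [271. 255.]
10 82 c2 [749. 343.] c1 [474. 102.] c4 [277. 256.]
10 60 c2 [759. 389.] c1 [463. 112.] c4 [279. 257.]
```

Run:
```python
from h import *
go([.6223,.1704,.25],177.6)
```

```text
[[1.49, 2.63, 0.34, -0.0148], [1.45, 2.65, 0.34, -0.0148], [1.41, 2.67, 0.34, -0.0148], [1.37, 2.69, 0.34, -0.0148], [1.33, 2.71, 0.34, -0.0148]]
[[1.29, 2.73, 0.34, -0.0148], [1.25, 2.75, 0.34, -0.0148], [1.21, 2.77, 0.34, -0.0148], [1.17, 2.79, 0.34, -0.0148], [1.13, 2.8, 0.34, -0.0148]]
[[1.08, 2.82, 0.34, -0.0148], [1.04, 2.83, 0.34, -0.0148], [1.0, 2.85, 0.34, -0.0148], [0.96, 2.86, 0.34, -0.0148], [0.92, 2.88, 0.34, -0.0148]]
```

Call:
send_rows --motion '[{"x": 1.41, "y": 2.67, "z": 0, "rx": 0, "ry": 0, "rz": -0.015, "jaw": 8.8}, {"x": 1.41, "y": 2.67, "z": 0, "rx": 0, "ry": 0, "rz": -0.015, "jaw": 8.8}, {"x": 1.41, "y": 2.67, "z": 0, "rx": 0, "ry": 0, "rz": -0.015, "jaw": 8.8}, {"x": 1.41, "y": 2.67, "z": 0, "rx": 0, "ry": 0, "rz": -0.015, "jaw": 8.8}, {"x": 1.41, "y": 2.67, "z": 0, "rx": 0, "ry": 0, "rz": -0.015, "jaw": 8.8}]'

```text
clock: 3.65
tool_pos: [0.6969, -0.1216, 0.301]
eef_rot: [0.094, 0.996, 0.0, 0.001]
contact_force: [0.1, -0.4, 0.2]
opening: 0.995
finger_force: 0.0
```

Call:
send_rows --motion '[{"x": 1.21, "y": 2.77, "z": 0.4, "rx": 0, "ry": 0, "rz": -0.015, "jaw": 8.8}, {"x": 1.21, "y": 2.77, "z": 0.4, "rx": 0, "ry": 0, "rz": -0.015, "jaw": 8.8}, {"x": 1.21, "y": 2.77, "z": 0.4, "rx": 0, "ry": 0, "rz": -0.015, "jaw": 8.8}, {"x": 1.21, "y": 2.77, "z": 0.4, "rx": 0, "ry": 0, "rz": -0.015, "jaw": 8.8}, {"x": 1.21, "y": 2.77, "z": 0.4, "rx": 0, "ry": 0, "rz": -0.015, "jaw": 8.8}]'

```text
clock: 4.15
tool_pos: [0.6592, 0.0246, 0.2808]
eef_rot: [0.057, 0.998, 0.0, 0.001]
contact_force: [0.2, 0.1, -1.2]
opening: 0.996
finger_force: 0.0
```

Call:
send_rows --motion '[{"x": 1, "y": 2.85, "z": 0.6, "rx": 0, "ry": 0, "rz": -0.015, "jaw": 8.8}, {"x": 1, "y": 2.85, "z": 0.6, "rx": 0, "ry": 0, "rz": -0.015, "jaw": 8.8}, {"x": 1, "y": 2.85, "z": 0.6, "rx": 0, "ry": 0, "rz": -0.015, "jaw": 8.8}, {"x": 1, "y": 2.85, "z": 0.6, "rx": 0, "ry": 0, "rz": -0.015, "jaw": 8.8}, {"x": 1, "y": 2.85, "z": 0.6, "rx": 0, "ry": 0, "rz": -0.015, "jaw": 8.8}]'

```text
clock: 4.65
tool_pos: [0.6216, 0.1707, 0.2507]
eef_rot: [0.02, 1.0, 0.0, 0.001]
contact_force: [0.5, 0.1, 0.1]
opening: 0.997
finger_force: 0.0
```

Run:
```python
from m import *
st(); go([.6223,.1704,.157],177.6)
# scene + top averaged, clear of shadow
S=np.mean([snapshot("scene")["img"].astype(float) for _ in range(6)],0); P=np.mean([snapshot("top")["img"].astype(float) for _ in range(6)],0)
np.save("S.npy",S);np.save("P.npy",P)
def e(im,x,y,w,h,k):
    a=im[y:y+h,x:x+w]; a=np.clip(a/np.percentile(a,98),0,1)**.55*255
    return cv2.resize(a.astype(np.uint8)[:,:,::-1],(w*k,h*k),interpolation=cv2.INTER_CUBIC)
A=e(S,178,262,40,60,10); B=e(P,420,130,40,60,10)
cv2.imwrite("pics/c5.png",np.hstack([A,B]))
```

```text
4.65 [0.6216 0.1707 0.2507] [1.950e-02 9.998e-01 3.000e-04 8.000e-04] [0.48 0.13 0.06] [ 0.02 -0.03 -0.01] 0.9974517123503072 0.0
[[-0.01, -0.01, 1.87, 0.0006], [-0.01, -0.01, 1.87, 0.0006], [-0.01, -0.01, 1.87, 0.0006], [-0.01, -0.01, 1.87, 0.0006], [-0.01, -0.01, 1.87, 0.0006]]
```

View pics/c5.png

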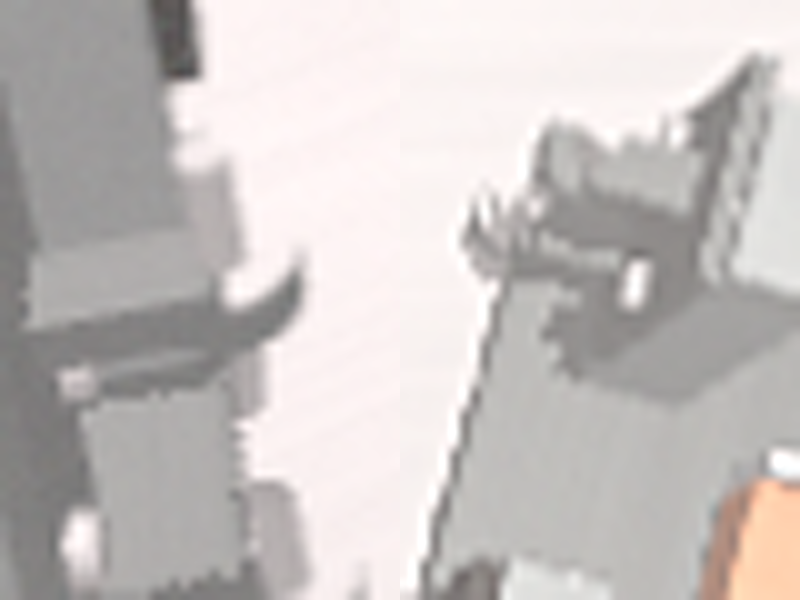

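The upper pin shows as a column at c5 (190-240,165-265) and the lower one at (275,480-590). Both agree with a carrier offset of about +4 to +8 mm in fixture y, and touch will settle the exact value. Now the grasp.

Call:
send_rows --motion '[{"x": 0, "y": 0, "z": 1.87, "rx": 0, "ry": 0, "rz": 0, "jaw": 8.8}, {"x": 0, "y": 0, "z": 1.87, "rx": 0, "ry": 0, "rz": 0, "jaw": 8.8}, {"x": 0, "y": 0, "z": 1.87, "rx": 0, "ry": 0, "rz": 0, "jaw": 8.8}, {"x": 0, "y": 0, "z": 1.87, "rx": 0, "ry": 0, "rz": 0, "jaw": 8.8}, {"x": 0, "y": 0, "z": 1.87, "rx": 0, "ry": 0, "rz": 0, "jaw": 5}]'

```text
clock: 5.75
tool_pos: [0.6226, 0.1686, 0.1555]
eef_rot: [0.021, 1.0, 0.0, 0.0]
contact_force: [-0.6, 0.6, 0.7]
opening: 0.934
finger_force: 0.0
```

Call:
send_rows --motion '[{"x": 0, "y": 0, "z": 0, "rx": 0, "ry": 0, "rz": 0, "jaw": 3}, {"x": 0, "y": 0, "z": 0, "rx": 0, "ry": 0, "rz": 0, "jaw": 1.8}, {"x": 0, "y": 0, "z": 0, "rx": 0, "ry": 0, "rz": 0, "jaw": 1}, {"x": 0, "y": 0, "z": 0, "rx": 0, "ry": 0, "rz": 0, "jaw": 1}, {"x": 0, "y": 0, "z": 0, "rx": 0, "ry": 0, "rz": 0, "jaw": 1}]' --grip_force 50

```text
clock: 6.25
tool_pos: [0.6228, 0.169, 0.1571]
eef_rot: [0.02, 1.0, 0.0, 0.001]
contact_force: [-1.2, -0.1, 0.0]
opening: 0.476
finger_force: 0.0
```

```bash
python3 -c "
from h import *
st()"
```

```text
6.25 [0.6228 0.169  0.1571] [2.040e-02 9.998e-01 3.000e-04 7.000e-04] [-1.17 -0.14  0.01] [ 0.02 -0.03  0.01] 0.4757224246474788 0.0
```

Call:
send_rows --motion '[{"x": 0, "y": 0, "z": 0, "rx": 0, "ry": 0, "rz": 0, "jaw": 1}, {"x": 0, "y": 0, "z": 0, "rx": 0, "ry": 0, "rz": 0, "jaw": 1}, {"x": 0, "y": 0, "z": 0, "rx": 0, "ry": 0, "rz": 0, "jaw": 1}, {"x": 0, "y": 0, "z": 0, "rx": 0, "ry": 0, "rz": 0, "jaw": 1}, {"x": 0, "y": 0, "z": 0, "rx": 0, "ry": 0, "rz": 0, "jaw": 1}]'

```text
clock: 6.75
tool_pos: [0.6224, 0.1694, 0.1563]
eef_rot: [0.02, 1.0, 0.0, 0.0]
contact_force: [0.0, -0.0, -0.3]
opening: 0.159
finger_force: 49.9
```

Call:
send_rows --motion '[{"x": 0, "y": 0, "z": 0, "rx": 0, "ry": 0, "rz": 0, "jaw": 1}, {"x": 0, "y": 0, "z": 0, "rx": 0, "ry": 0, "rz": 0, "jaw": 1}, {"x": 0, "y": 0, "z": 0, "rx": 0, "ry": 0, "rz": 0, "jaw": 1}, {"x": 0, "y": 0, "z": 0, "rx": 0, "ry": 0, "rz": 0, "jaw": 1}, {"x": 0, "y": 0, "z": 0, "rx": 0, "ry": 0, "rz": 0, "jaw": 1}]'

```text
clock: 7.25
tool_pos: [0.6224, 0.1691, 0.1563]
eef_rot: [0.02, 1.0, 0.0, 0.0]
contact_force: [-0.3, 1.2, 0.8]
opening: 0.15
finger_force: 50.0
```

```bash
python3 -c "
from h import *
st()"
```

```text
7.25 [0.6224 0.1691 0.1563] [2.040e-02 9.998e-01 2.000e-04 1.000e-04] [-0.27  1.19  0.82] [ 0.48 -0.04  0.  ] 0.15023899451375033 49.956671374384314
```

Call:
send_rows --motion '[{"x": 0, "y": 0, "z": -0.5, "rx": 0, "ry": 0, "rz": 0, "jaw": 1}, {"x": 0, "y": 0, "z": -1, "rx": 0, "ry": 0, "rz": 0, "jaw": 1}, {"x": 0, "y": 0, "z": -1.5, "rx": 0, "ry": 0, "rz": 0, "jaw": 1}, {"x": 0, "y": 0, "z": -1.5, "rx": 0, "ry": 0, "rz": 0, "jaw": 1}, {"x": 0, "y": 0, "z": -1.5, "rx": 0, "ry": 0, "rz": 0, "jaw": 1}]'

```text
clock: 7.75
tool_pos: [0.6218, 0.1677, 0.2168]
eef_rot: [0.021, 1.0, -0.001, -0.001]
contact_force: [0.7, -0.0, -5.4]
opening: 0.153
finger_force: 49.9
```

Call:
send_rows --motion '[{"x": 0, "y": 0, "z": -1, "rx": 0, "ry": 0, "rz": 0, "jaw": 1}, {"x": 0, "y": 0, "z": -1, "rx": 0, "ry": 0, "rz": 0, "jaw": 1}, {"x": 0, "y": 0, "z": 0, "rx": 0, "ry": 0, "rz": 0, "jaw": 1}, {"x": 0, "y": 0, "z": 0, "rx": 0, "ry": 0, "rz": 0, "jaw": 1}, {"x": 0, "y": 0, "z": 0, "rx": 0, "ry": 0, "rz": 0, "jaw": 1}]'

```text
clock: 8.25
tool_pos: [0.6218, 0.1685, 0.2353]
eef_rot: [0.02, 1.0, -0.0, -0.001]
contact_force: [0.5, -0.0, -4.8]
opening: 0.156
finger_force: 49.9
```

```bash
cat >> h.py <<'E'
FX=np.array([.6453,-.2523]); YAW=np.radians(-106.63); DX=.0698  # fixture pose, door origin ahead of TCP along door x
def door():
    s=get_state(); p=np.array(s["tool_pos"]); X=R.from_quat(s["eef_rot"]).as_matrix()[:,0]
    yw=np.arctan2(-X[1],-X[0]); o=p[:2]+DX*np.array([np.cos(yw),np.sin(yw)])
    c,q=np.cos(YAW),np.sin(YAW); e=np.array([[c,q],[-q,c]])
    f=e@np.array(s["contact_force"])[:2]
    print("t",s["clock"],"door in fixture mm",((e@(o-FX))*1000).round(1),"z",round((p[2]-.1443)*1000,1),"dyaw deg",round(np.degrees(yw-YAW),2),"F fix",f.round(1),round(s["contact_force"][2],1),"M",np.round(s["moment"],2))
def tcp_for(x,y,z):  # door origin target in fixture mm -> TCP world (door open)
    c,q=np.cos(YAW),np.sin(YAW); x=x/1e3-DX; y=y/1e3
    return [FX[0]+c*x-q*y,FX[1]+q*x+c*y,z/1e3+.1443]
E
python3 - <<'E'
from h import *
st(); door(); T=tcp_for(-50,6,92); print(T); go(T,180-106.63)
E
```

```text
8.25 [0.6218 0.1685 0.2353] [ 2.040e-02  9.998e-01 -4.000e-04 -9.000e-04] [ 0.54 -0.01 -4.83] [-0.01  0.04 -0.03] 0.15621864190487178 49.9238252453506
t 8.25 door in fixture mm [-413.7  -75.3] z 91.0 dyaw deg 104.29 F fix [-0.1  0.5] -4.8 M [-0.01  0.04 -0.03]
[np.float64(0.685334611690872), np.float64(-0.13922803235655135), 0.2363]
[[-0.38, -1.52, -0.0, 0.091], [-0.52, -1.48, -0.0, 0.091], [-0.65, -1.43, -0.0, 0.091], [-0.78, -1.37, -0.0, 0.091], [-0.9, -1.29, -0.0, 0.091]]
[[-1.01, -1.2, -0.0, 0.091], [-1.12, -1.11, -0.0, 0.091], [-1.21, -1.0, -0.0, 0.091], [-1.3, -0.88, -0.0, 0.091], [-1.37, -0.76, -0.0, 0.091]]
[[-1.44, -0.64, -0.0, 0.091], [-1.49, -0.5, -0.0, 0.091], [-1.53, -0.36, -0.0, 0.091], [-1.56, -0.22, -0.0, 0.091], [-1.57, -0.08, -0.0, 0.091]]
[[-1.57, 0.06, -0.0, 0.091], [-1.56, 0.2, -0.0, 0.091], [-1.53, 0.34, -0.0, 0.091], [-1.5, 0.48, -0.0, 0.091], [-1.45, 0.62, -0.0, 0.091]]
```

Call:
send_rows --motion '[{"x": -0.38, "y": -1.52, "z": 0, "rx": 0, "ry": 0, "rz": 0.091, "jaw": 1}, {"x": -0.52, "y": -1.48, "z": 0, "rx": 0, "ry": 0, "rz": 0.091, "jaw": 1}, {"x": -0.65, "y": -1.43, "z": 0, "rx": 0, "ry": 0, "rz": 0.091, "jaw": 1}, {"x": -0.78, "y": -1.37, "z": 0, "rx": 0, "ry": 0, "rz": 0.091, "jaw": 1}, {"x": -0.9, "y": -1.29, "z": 0, "rx": 0, "ry": 0, "rz": 0.091, "jaw": 1}]'

```text
clock: 8.75
tool_pos: [0.6379, 0.0913, 0.2353]
eef_rot: [0.247, 0.969, -0.0, -0.001]
contact_force: [-0.7, 0.2, -4.5]
opening: 0.154
finger_force: 49.9
```

Call:
send_rows --motion '[{"x": -1.01, "y": -1.2, "z": 0, "rx": 0, "ry": 0, "rz": 0.091, "jaw": 1}, {"x": -1.12, "y": -1.11, "z": 0, "rx": 0, "ry": 0, "rz": 0.091, "jaw": 1}, {"x": -1.21, "y": -1.0, "z": 0, "rx": 0, "ry": 0, "rz": 0.091, "jaw": 1}, {"x": -1.3, "y": -0.88, "z": 0, "rx": 0, "ry": 0, "rz": 0.091, "jaw": 1}, {"x": -1.37, "y": -0.76, "z": 0, "rx": 0, "ry": 0, "rz": 0.091, "jaw": 1}]'

```text
clock: 9.25
tool_pos: [0.6538, 0.0146, 0.2353]
eef_rot: [0.459, 0.888, -0.0, -0.001]
contact_force: [-0.4, 1.2, -4.9]
opening: 0.155
finger_force: 49.9
```

Call:
send_rows --motion '[{"x": -1.44, "y": -0.64, "z": 0, "rx": 0, "ry": 0, "rz": 0.091, "jaw": 1}, {"x": -1.49, "y": -0.5, "z": 0, "rx": 0, "ry": 0, "rz": 0.091, "jaw": 1}, {"x": -1.53, "y": -0.36, "z": 0, "rx": 0, "ry": 0, "rz": 0.091, "jaw": 1}, {"x": -1.56, "y": -0.22, "z": 0, "rx": 0, "ry": 0, "rz": 0.091, "jaw": 1}, {"x": -1.57, "y": -0.08, "z": 0, "rx": 0, "ry": 0, "rz": 0.091, "jaw": 1}]'

```text
clock: 9.75
tool_pos: [0.6699, -0.0621, 0.2352]
eef_rot: [0.648, 0.762, -0.0, -0.001]
contact_force: [-0.2, 0.1, -4.7]
opening: 0.154
finger_force: 49.9
```

Call:
send_rows --motion '[{"x": -1.57, "y": 0.06, "z": 0, "rx": 0, "ry": 0, "rz": 0.091, "jaw": 1}, {"x": -1.56, "y": 0.2, "z": 0, "rx": 0, "ry": 0, "rz": 0.091, "jaw": 1}, {"x": -1.53, "y": 0.34, "z": 0, "rx": 0, "ry": 0, "rz": 0.091, "jaw": 1}, {"x": -1.5, "y": 0.48, "z": 0, "rx": 0, "ry": 0, "rz": 0.091, "jaw": 1}, {"x": -1.45, "y": 0.62, "z": 0, "rx": 0, "ry": 0, "rz": 0.091, "jaw": 1}]'

```text
clock: 10.25
tool_pos: [0.6858, -0.1389, 0.2351]
eef_rot: [0.803, 0.596, -0.0, -0.001]
contact_force: [-0.4, -0.8, -5.4]
opening: 0.153
finger_force: 49.9
```

Run:
```python
from h import *
st(); door(); T=tcp_for(-22,6,60); go(T,180-106.63)
```

```text
10.25 [ 0.6858 -0.1389  0.2351] [ 8.028e-01  5.963e-01 -4.000e-04 -9.000e-04] [-0.37 -0.81 -5.37] [-0.07  0.02 -0.01] 0.15343408353427854 49.92216304410249
t 10.25 door in fixture mm [-50.4   6.2] z 90.8 dyaw deg -0.16 F fix [ 0.9 -0.1] -5.4 M [-0.07  0.02 -0.01]
[[-0.57, -0.01, 0.62, -0.0006], [-0.57, -0.01, 0.62, -0.0006], [-0.57, -0.01, 0.62, -0.0006], [-0.57, -0.01, 0.62, -0.0006], [-0.57, -0.01, 0.62, -0.0006]]
```

Call:
send_rows --motion '[{"x": -0.57, "y": 0, "z": 0.62, "rx": 0, "ry": 0, "rz": 0, "jaw": 1}, {"x": -0.57, "y": 0, "z": 0.62, "rx": 0, "ry": 0, "rz": 0, "jaw": 1}, {"x": -0.57, "y": 0, "z": 0.62, "rx": 0, "ry": 0, "rz": 0, "jaw": 1}, {"x": -0.57, "y": 0, "z": 0.62, "rx": 0, "ry": 0, "rz": 0, "jaw": 1}, {"x": -0.37, "y": 0, "z": 0.62, "rx": 0, "ry": 0, "rz": 0, "jaw": 1}]'

```text
clock: 10.75
tool_pos: [0.6781, -0.1646, 0.2045]
eef_rot: [0.802, 0.598, -0.0, -0.0]
contact_force: [-0.5, 0.5, -4.2]
opening: 0.156
finger_force: 49.9
```

Call:
send_rows --motion '[{"x": 0, "y": 0, "z": 0, "rx": 0, "ry": 0, "rz": 0, "jaw": 1}, {"x": -0.05, "y": 0, "z": 0, "rx": 0, "ry": 0, "rz": 0, "jaw": 1}, {"x": -0.05, "y": 0, "z": 0, "rx": 0, "ry": 0, "rz": 0, "jaw": 1}, {"x": -0.05, "y": 0, "z": 0, "rx": 0, "ry": 0, "rz": 0, "jaw": 1}, {"x": -0.05, "y": 0, "z": 0, "rx": 0, "ry": 0, "rz": 0, "jaw": 1}]'

```text
clock: 11.25
tool_pos: [0.6782, -0.1661, 0.2055]
eef_rot: [0.802, 0.598, 0.0, 0.0]
contact_force: [-0.6, -0.4, -4.6]
opening: 0.152
finger_force: 49.9
```

```bash
python3 -c "
from h import *
door()"
```

```text
t 11.25 door in fixture mm [-22.2   6.9] z 61.2 dyaw deg 0.04 F fix [ 0.5 -0.5] -4.6 M [-0.01  0.06 -0.03]
```

Call:
send_rows --motion '[{"x": -0.06, "y": 0, "z": 0, "rx": 0, "ry": 0, "rz": 0, "jaw": 1}, {"x": -0.06, "y": 0, "z": 0, "rx": 0, "ry": 0, "rz": 0, "jaw": 1}, {"x": -0.06, "y": 0, "z": 0, "rx": 0, "ry": 0, "rz": 0, "jaw": 1}, {"x": -0.06, "y": 0, "z": 0, "rx": 0, "ry": 0, "rz": 0, "jaw": 1}, {"x": -0.06, "y": 0, "z": 0, "rx": 0, "ry": 0, "rz": 0, "jaw": 1}]'

```text
clock: 11.75
tool_pos: [0.6771, -0.1692, 0.2052]
eef_rot: [0.802, 0.598, 0.0, -0.0]
contact_force: [0.1, 0.5, -3.8]
opening: 0.157
finger_force: 49.9
```

Call:
send_rows --motion '[{"x": -0.05, "y": 0, "z": 0, "rx": 0, "ry": 0, "rz": 0, "jaw": 1}, {"x": -0.05, "y": 0, "z": 0, "rx": 0, "ry": 0, "rz": 0, "jaw": 1}, {"x": -0.05, "y": 0, "z": 0, "rx": 0, "ry": 0, "rz": 0, "jaw": 1}, {"x": 0, "y": 0, "z": 0, "rx": 0, "ry": 0, "rz": 0, "jaw": 1}, {"x": 0, "y": 0, "z": 0, "rx": 0, "ry": 0, "rz": 0, "jaw": 1}]'

```text
clock: 12.25
tool_pos: [0.6767, -0.1706, 0.2052]
eef_rot: [0.802, 0.598, 0.0, -0.0]
contact_force: [0.3, 0.2, -4.8]
opening: 0.148
finger_force: 49.9
```

```bash
python3 -c "
from h import *
door()"
```

```text
t 12.25 door in fixture mm [-17.5   6.7] z 60.9 dyaw deg 0.02 F fix [-0.3  0.3] -4.8 M [-0.04  0.07  0.04]
```

Call:
send_rows --motion '[{"x": -0.05, "y": 0, "z": 0, "rx": 0, "ry": 0, "rz": 0, "jaw": 1}, {"x": -0.05, "y": 0, "z": 0, "rx": 0, "ry": 0, "rz": 0, "jaw": 1}, {"x": -0.05, "y": 0, "z": 0, "rx": 0, "ry": 0, "rz": 0, "jaw": 1}, {"x": 0, "y": 0, "z": 0, "rx": 0, "ry": 0, "rz": 0, "jaw": 1}, {"x": 0, "y": 0, "z": 0, "rx": 0, "ry": 0, "rz": 0, "jaw": 1}]'

```text
clock: 12.75
tool_pos: [0.6766, -0.1711, 0.2053]
eef_rot: [0.802, 0.598, 0.001, -0.0]
contact_force: [0.2, 2.6, -4.3]
opening: 0.154
finger_force: 49.9
```

```bash
python3 -c "
from h import *
door()"
```

```text
t 12.75 door in fixture mm [-16.9   6.8] z 61.0 dyaw deg 0.05 F fix [-2.5 -0.6] -4.3 M [ 0.6   0.01 -0.01]
```

Call:
send_rows --motion '[{"x": 0.6, "y": 0, "z": 0, "rx": 0, "ry": 0, "rz": 0, "jaw": 1}, {"x": 0, "y": -1.2, "z": 0, "rx": 0, "ry": 0, "rz": 0, "jaw": 1}, {"x": 0, "y": -1.2, "z": 0, "rx": 0, "ry": 0, "rz": 0, "jaw": 1}, {"x": 0, "y": 0, "z": 0, "rx": 0, "ry": 0, "rz": 0, "jaw": 1}, {"x": -0.5, "y": 0, "z": 0, "rx": 0, "ry": 0, "rz": 0, "jaw": 1}]'

```text
clock: 13.25
tool_pos: [0.6542, -0.1636, 0.2053]
eef_rot: [0.801, 0.598, 0.0, 0.0]
contact_force: [0.8, 0.2, -5.7]
opening: 0.154
finger_force: 49.9
```

Call:
send_rows --motion '[{"x": -0.5, "y": 0, "z": 0, "rx": 0, "ry": 0, "rz": 0, "jaw": 1}, {"x": -0.5, "y": 0, "z": 0, "rx": 0, "ry": 0, "rz": 0, "jaw": 1}, {"x": -0.4, "y": 0, "z": 0, "rx": 0, "ry": 0, "rz": 0, "jaw": 1}, {"x": -0.15, "y": 0, "z": 0, "rx": 0, "ry": 0, "rz": 0, "jaw": 1}, {"x": 0, "y": 0, "z": 0, "rx": 0, "ry": 0, "rz": 0, "jaw": 1}]'

```text
clock: 13.75
tool_pos: [0.649, -0.1796, 0.2052]
eef_rot: [0.802, 0.597, -0.0, 0.0]
contact_force: [0.3, -0.2, -5.2]
opening: 0.156
finger_force: 49.9
```

```bash
python3 -c "
from h import *
door()"
```

```text
t 13.75 door in fixture mm [ -0.9 -17.3] z 60.9 dyaw deg -0.03 F fix [0.1 0.3] -5.2 M [-0.05  0.06  0.04]
```

Now feeling in +y.

Call:
send_rows --motion '[{"x": 0, "y": 0.08, "z": 0, "rx": 0, "ry": 0, "rz": 0, "jaw": 1}, {"x": 0, "y": 0.08, "z": 0, "rx": 0, "ry": 0, "rz": 0, "jaw": 1}, {"x": 0, "y": 0.08, "z": 0, "rx": 0, "ry": 0, "rz": 0, "jaw": 1}, {"x": 0, "y": 0.08, "z": 0, "rx": 0, "ry": 0, "rz": 0, "jaw": 1}, {"x": 0, "y": 0, "z": 0, "rx": 0, "ry": 0, "rz": 0, "jaw": 1}]'

```text
clock: 14.25
tool_pos: [0.6524, -0.1799, 0.2052]
eef_rot: [0.802, 0.598, 0.0, 0.0]
contact_force: [-0.3, -0.4, -5.2]
opening: 0.156
finger_force: 49.9
```

Call:
send_rows --motion '[{"x": 0, "y": 0.06, "z": 0, "rx": 0, "ry": 0, "rz": 0, "jaw": 1}, {"x": 0, "y": 0.06, "z": 0, "rx": 0, "ry": 0, "rz": 0, "jaw": 1}, {"x": 0, "y": 0.06, "z": 0, "rx": 0, "ry": 0, "rz": 0, "jaw": 1}, {"x": 0, "y": 0, "z": 0, "rx": 0, "ry": 0, "rz": 0, "jaw": 1}, {"x": 0, "y": 0, "z": 0, "rx": 0, "ry": 0, "rz": 0, "jaw": 1}]'

```text
clock: 14.75
tool_pos: [0.6539, -0.1805, 0.2052]
eef_rot: [0.802, 0.597, 0.0, -0.0]
contact_force: [-1.1, -0.4, -5.7]
opening: 0.157
finger_force: 49.9
```

```bash
python3 -c "
from h import *
door()"
```

```text
t 14.75 door in fixture mm [ -1.4 -12.3] z 60.9 dyaw deg 0.01 F fix [ 0.7 -1. ] -5.7 M [-0.02  0.02 -0.02]
```

Call:
send_rows --motion '[{"x": 0, "y": 0.05, "z": 0, "rx": 0, "ry": 0, "rz": 0, "jaw": 1}, {"x": 0, "y": 0.05, "z": 0, "rx": 0, "ry": 0, "rz": 0, "jaw": 1}, {"x": 0, "y": 0.05, "z": 0, "rx": 0, "ry": 0, "rz": 0, "jaw": 1}, {"x": 0, "y": 0, "z": 0, "rx": 0, "ry": 0, "rz": 0, "jaw": 1}, {"x": 0, "y": 0, "z": 0, "rx": 0, "ry": 0, "rz": 0, "jaw": 1}]'

```text
clock: 15.25
tool_pos: [0.6552, -0.1808, 0.2051]
eef_rot: [0.802, 0.598, -0.0, -0.0]
contact_force: [0.5, 0.8, -5.0]
opening: 0.155
finger_force: 49.9
```

```bash
python3 -c "
from h import *
door()"
```

```text
t 15.25 door in fixture mm [ -1.5 -11. ] z 60.8 dyaw deg 0.01 F fix [-0.9  0.2] -5.0 M [-0.03  0.29 -0.03]
```

Call:
send_rows --motion '[{"x": 0, "y": 0.05, "z": 0, "rx": 0, "ry": 0, "rz": 0, "jaw": 1}, {"x": 0, "y": 0.05, "z": 0, "rx": 0, "ry": 0, "rz": 0, "jaw": 1}, {"x": 0, "y": 0, "z": 0, "rx": 0, "ry": 0, "rz": 0, "jaw": 1}, {"x": 0, "y": 0, "z": 0, "rx": 0, "ry": 0, "rz": 0, "jaw": 1}, {"x": 0, "y": 0, "z": 0, "rx": 0, "ry": 0, "rz": 0, "jaw": 1}]'

```text
clock: 15.75
tool_pos: [0.656, -0.181, 0.2051]
eef_rot: [0.802, 0.597, -0.0, -0.0]
contact_force: [-1.2, 1.0, -3.7]
opening: 0.153
finger_force: 50.0
```

```bash
python3 -c "
from h import *
st();door()"
```

```text
15.75 [ 0.656  -0.181   0.2051] [ 8.019e-01  5.975e-01 -2.000e-04 -4.000e-04] [-1.19  1.   -3.68] [ 0.23  0.62 -0.15] 0.15294405296789806 49.98437253758311
t 15.75 door in fixture mm [ -1.5 -10.2] z 60.8 dyaw deg 0.01 F fix [-0.6 -1.4] -3.7 M [ 0.23  0.62 -0.15]
```

Call:
send_rows --motion '[{"x": 0, "y": -0.4, "z": 0, "rx": 0, "ry": 0, "rz": 0, "jaw": 1}, {"x": 0, "y": 0, "z": -0.7, "rx": 0, "ry": 0, "rz": 0, "jaw": 1}, {"x": 0, "y": 0, "z": -0.7, "rx": 0, "ry": 0, "rz": 0, "jaw": 1}, {"x": 0, "y": 0, "z": -0.6, "rx": 0, "ry": 0, "rz": 0, "jaw": 1}, {"x": 0, "y": 0, "z": 0, "rx": 0, "ry": 0, "rz": 0, "jaw": 1}]'

```text
clock: 16.25
tool_pos: [0.6536, -0.1806, 0.227]
eef_rot: [0.802, 0.598, 0.001, 0.002]
contact_force: [0.4, 0.2, -4.7]
opening: 0.153
finger_force: 49.9
```

Call:
send_rows --motion '[{"x": 0, "y": 0.6, "z": 0, "rx": 0, "ry": 0, "rz": 0, "jaw": 1}, {"x": 0, "y": 0.6, "z": 0, "rx": 0, "ry": 0, "rz": 0, "jaw": 1}, {"x": 0, "y": 0.6, "z": 0, "rx": 0, "ry": 0, "rz": 0, "jaw": 1}, {"x": 0, "y": 0, "z": 0, "rx": 0, "ry": 0, "rz": 0, "jaw": 1}, {"x": 0, "y": 0, "z": 0, "rx": 0, "ry": 0, "rz": 0, "jaw": 1}]'

```text
clock: 16.75
tool_pos: [0.6697, -0.1853, 0.2248]
eef_rot: [0.802, 0.598, -0.0, -0.0]
contact_force: [-0.5, -0.1, -5.1]
opening: 0.157
finger_force: 49.9
```

```bash
python3 -c "
from h import *
st();door()"
```

```text
16.75 [ 0.6697 -0.1853  0.2248] [ 8.019e-01  5.975e-01 -2.000e-04 -3.000e-04] [-0.45 -0.05 -5.14] [-0.05  0.11 -0.05] 0.15696693292760067 49.92359042633325
t 16.75 door in fixture mm [-1.4  4.2] z 80.5 dyaw deg 0.02 F fix [ 0.2 -0.4] -5.1 M [-0.05  0.11 -0.05]
```

Call:
send_rows --motion '[{"x": 0, "y": 0.03, "z": 0.2, "rx": 0, "ry": 0, "rz": 0, "jaw": 1}, {"x": 0, "y": 0, "z": 0.2, "rx": 0, "ry": 0, "rz": 0, "jaw": 1}, {"x": 0, "y": 0, "z": 0.2, "rx": 0, "ry": 0, "rz": 0, "jaw": 1}, {"x": 0, "y": 0, "z": 0.1, "rx": 0, "ry": 0, "rz": 0, "jaw": 1}, {"x": 0, "y": 0, "z": 0, "rx": 0, "ry": 0, "rz": 0, "jaw": 1}]'

```text
clock: 17.25
tool_pos: [0.6698, -0.1852, 0.2179]
eef_rot: [0.802, 0.598, -0.0, -0.0]
contact_force: [-0.0, 0.3, -4.2]
opening: 0.151
finger_force: 49.9
```

Call:
send_rows --motion '[{"x": 0, "y": 0, "z": 0.05, "rx": 0, "ry": 0, "rz": 0, "jaw": 1}, {"x": 0, "y": 0, "z": 0.05, "rx": 0, "ry": 0, "rz": 0, "jaw": 1}, {"x": 0, "y": 0, "z": 0.05, "rx": 0, "ry": 0, "rz": 0, "jaw": 1}, {"x": 0, "y": 0, "z": 0.05, "rx": 0, "ry": 0, "rz": 0, "jaw": 1}, {"x": 0, "y": 0, "z": 0, "rx": 0, "ry": 0, "rz": 0, "jaw": 1}]'

```text
clock: 17.75
tool_pos: [0.6699, -0.1853, 0.2161]
eef_rot: [0.802, 0.598, -0.0, -0.0]
contact_force: [-0.6, -0.2, -5.7]
opening: 0.156
finger_force: 49.9
```

```bash
python3 -c "
from h import *
st();door()"
```

```text
17.75 [ 0.6699 -0.1853  0.2161] [ 8.019e-01  5.975e-01 -0.000e+00 -1.000e-04] [-0.57 -0.17 -5.72] [-0.1   0.08 -0.02] 0.156132854957355 49.92364697623998
t 17.75 door in fixture mm [-1.5  4.4] z 71.8 dyaw deg 0.02 F fix [ 0.3 -0.5] -5.7 M [-0.1   0.08 -0.02]
```

Call:
send_rows --motion '[{"x": 0, "y": 0, "z": 0.05, "rx": 0, "ry": 0, "rz": 0, "jaw": 1}, {"x": 0, "y": 0, "z": 0.05, "rx": 0, "ry": 0, "rz": 0, "jaw": 1}, {"x": 0, "y": 0, "z": 0.05, "rx": 0, "ry": 0, "rz": 0, "jaw": 1}, {"x": 0, "y": 0, "z": 0, "rx": 0, "ry": 0, "rz": 0, "jaw": 1}, {"x": 0, "y": 0, "z": 0, "rx": 0, "ry": 0, "rz": 0, "jaw": 1}]'

```text
clock: 18.25
tool_pos: [0.67, -0.1853, 0.2147]
eef_rot: [0.802, 0.598, 0.0, -0.0]
contact_force: [1.2, 0.1, -4.5]
opening: 0.15
finger_force: 49.9
```

```bash
python3 -c "
from h import *
st();door()"
```

```text
18.25 [ 0.67   -0.1853  0.2147] [ 0.8018  0.5975  0.     -0.    ] [ 1.22  0.15 -4.49] [-0.06  0.03  0.03] 0.1497084004900109 49.92363241966814
t 18.25 door in fixture mm [-1.4  4.5] z 70.4 dyaw deg 0.02 F fix [-0.5  1.1] -4.5 M [-0.06  0.03  0.03]
```

Call:
send_rows --motion '[{"x": 0, "y": 0, "z": 0.05, "rx": 0, "ry": 0, "rz": 0, "jaw": 1}, {"x": 0, "y": 0, "z": 0.05, "rx": 0, "ry": 0, "rz": 0, "jaw": 1}, {"x": 0, "y": 0, "z": 0.05, "rx": 0, "ry": 0, "rz": 0, "jaw": 1}, {"x": 0, "y": 0, "z": 0.05, "rx": 0, "ry": 0, "rz": 0, "jaw": 1}, {"x": 0, "y": 0, "z": 0, "rx": 0, "ry": 0, "rz": 0, "jaw": 1}]'

```text
clock: 18.75
tool_pos: [0.6699, -0.1853, 0.2126]
eef_rot: [0.802, 0.598, -0.0, -0.0]
contact_force: [-1.1, 0.2, -5.4]
opening: 0.154
finger_force: 49.9
```

```bash
python3 -c "
from h import *
st();door()"
```

```text
18.75 [ 0.6699 -0.1853  0.2126] [ 8.019e-01  5.975e-01 -0.000e+00 -1.000e-04] [-1.09  0.18 -5.41] [-0.07  0.07 -0.01] 0.1541381173663274 49.923692545853555
t 18.75 door in fixture mm [-1.5  4.4] z 68.3 dyaw deg 0.02 F fix [ 0.1 -1.1] -5.4 M [-0.07  0.07 -0.01]
```

Call:
send_rows --motion '[{"x": 0, "y": 0, "z": 0.1, "rx": 0, "ry": 0, "rz": 0, "jaw": 1}, {"x": 0, "y": 0, "z": 0.1, "rx": 0, "ry": 0, "rz": 0, "jaw": 1}, {"x": 0, "y": 0, "z": 0.1, "rx": 0, "ry": 0, "rz": 0, "jaw": 1}, {"x": 0, "y": 0, "z": 0.1, "rx": 0, "ry": 0, "rz": 0, "jaw": 1}, {"x": 0, "y": 0, "z": 0.1, "rx": 0, "ry": 0, "rz": 0, "jaw": 1}]'

```text
clock: 19.25
tool_pos: [0.67, -0.1853, 0.2076]
eef_rot: [0.802, 0.598, 0.0, -0.0]
contact_force: [0.3, 0.2, -4.8]
opening: 0.155
finger_force: 49.9
```

```bash
python3 -c "
from h import *
st();door()"
```

```text
19.25 [ 0.67   -0.1853  0.2076] [ 8.019e-01  5.975e-01  0.000e+00 -1.000e-04] [ 0.34  0.21 -4.85] [ 0.    0.08 -0.01] 0.1545648226975864 49.92364240810275
t 19.25 door in fixture mm [-1.5  4.5] z 63.3 dyaw deg 0.01 F fix [-0.3  0.3] -4.8 M [ 0.    0.08 -0.01]
```

Call:
send_rows --motion '[{"x": 0, "y": 0, "z": 0.15, "rx": 0, "ry": 0, "rz": 0, "jaw": 1}, {"x": 0, "y": 0, "z": 0.15, "rx": 0, "ry": 0, "rz": 0, "jaw": 1}, {"x": 0, "y": 0, "z": 0.15, "rx": 0, "ry": 0, "rz": 0, "jaw": 1}, {"x": 0, "y": 0, "z": 0.15, "rx": 0, "ry": 0, "rz": 0, "jaw": 1}, {"x": 0, "y": 0, "z": 0.15, "rx": 0, "ry": 0, "rz": 0, "jaw": 1}]'

```text
clock: 19.75
tool_pos: [0.67, -0.1853, 0.2001]
eef_rot: [0.802, 0.598, 0.0, -0.0]
contact_force: [-1.2, 0.6, -4.7]
opening: 0.153
finger_force: 49.9
```

Call:
send_rows --motion '[{"x": 0, "y": 0, "z": 0.08, "rx": 0, "ry": 0, "rz": 0, "jaw": 1}, {"x": 0, "y": 0, "z": 0.08, "rx": 0, "ry": 0, "rz": 0, "jaw": 1}, {"x": 0, "y": 0, "z": 0.08, "rx": 0, "ry": 0, "rz": 0, "jaw": 1}, {"x": 0, "y": 0, "z": 0.04, "rx": 0, "ry": 0, "rz": 0, "jaw": 1}, {"x": 0, "y": 0, "z": 0, "rx": 0, "ry": 0, "rz": 0, "jaw": 1}]'

```text
clock: 20.25
tool_pos: [0.67, -0.1853, 0.1973]
eef_rot: [0.802, 0.598, 0.0, -0.0]
contact_force: [-0.2, 0.6, -4.8]
opening: 0.152
finger_force: 49.9
```

```bash
python3 -c "
from h import *
st();door()"
```

```text
20.25 [ 0.67   -0.1853  0.1973] [ 8.019e-01  5.975e-01  0.000e+00 -1.000e-04] [-0.23  0.56 -4.79] [-0.01  0.08 -0.03] 0.1518955363892402 49.923626594245434
t 20.25 door in fixture mm [-1.5  4.5] z 53.0 dyaw deg 0.01 F fix [-0.5 -0.4] -4.8 M [-0.01  0.08 -0.03]
```

Call:
send_rows --motion '[{"x": 0, "y": 0, "z": 0.04, "rx": 0, "ry": 0, "rz": 0, "jaw": 1}, {"x": 0, "y": 0, "z": 0.04, "rx": 0, "ry": 0, "rz": 0, "jaw": 1}, {"x": 0, "y": 0, "z": 0.04, "rx": 0, "ry": 0, "rz": 0, "jaw": 1}, {"x": 0, "y": 0, "z": 0.04, "rx": 0, "ry": 0, "rz": 0, "jaw": 1}, {"x": 0, "y": 0, "z": 0.04, "rx": 0, "ry": 0, "rz": 0, "jaw": 1}]'

```text
clock: 20.75
tool_pos: [0.67, -0.1853, 0.1954]
eef_rot: [0.802, 0.598, 0.0, -0.0]
contact_force: [-0.0, 1.1, -5.7]
opening: 0.155
finger_force: 49.9
```

```bash
python3 -c "
from h import *
door()"
```

```text
t 20.75 door in fixture mm [-1.5  4.5] z 51.1 dyaw deg 0.01 F fix [-1.  -0.3] -5.7 M [-0.01  0.05 -0.01]
```

Call:
send_rows --motion '[{"x": 0, "y": 0, "z": 0.03, "rx": 0, "ry": 0, "rz": 0, "jaw": 1}, {"x": 0, "y": 0, "z": 0.03, "rx": 0, "ry": 0, "rz": 0, "jaw": 1}, {"x": 0, "y": 0, "z": 0.03, "rx": 0, "ry": 0, "rz": 0, "jaw": 1}, {"x": 0, "y": 0, "z": 0.03, "rx": 0, "ry": 0, "rz": 0, "jaw": 1}, {"x": 0, "y": 0, "z": 0, "rx": 0, "ry": 0, "rz": 0, "jaw": 1}]'

```text
clock: 21.25
tool_pos: [0.6701, -0.1852, 0.1943]
eef_rot: [0.802, 0.598, 0.0, 0.0]
contact_force: [-0.3, 0.1, -3.8]
opening: 0.152
finger_force: 49.9
```

```bash
python3 -c "
from h import *
door()"
```

```text
t 21.25 door in fixture mm [-1.5  4.6] z 50.0 dyaw deg 0.02 F fix [ 0.  -0.4] -3.8 M [-0.02  0.07 -0.05]
```

Call:
send_rows --motion '[{"x": 0, "y": 0, "z": 0.03, "rx": 0, "ry": 0, "rz": 0, "jaw": 1}, {"x": 0, "y": 0, "z": 0.03, "rx": 0, "ry": 0, "rz": 0, "jaw": 1}, {"x": 0, "y": 0, "z": 0.03, "rx": 0, "ry": 0, "rz": 0, "jaw": 1}, {"x": 0, "y": 0, "z": 0, "rx": 0, "ry": 0, "rz": 0, "jaw": 1}, {"x": 0, "y": 0, "z": 0, "rx": 0, "ry": 0, "rz": 0, "jaw": 1}]'

```text
clock: 21.75
tool_pos: [0.6704, -0.1851, 0.1939]
eef_rot: [0.802, 0.598, 0.001, 0.0]
contact_force: [-0.8, 2.1, 1.7]
opening: 0.152
finger_force: 49.9
```

```bash
python3 -c "
from h import *
door()"
```

```text
t 21.75 door in fixture mm [-1.8  4.8] z 49.6 dyaw deg 0.03 F fix [-1.8 -1.4] 1.7 M [ 0.17  0.33 -0.04]
```

Seated: z is 49.6 mm and the weight has gone onto the discs (about 7 N). Now I'll ease the grip and swing about the hinge.

Call:
send_rows --motion '[{"x": 0, "y": 0, "z": -0.05, "rx": 0, "ry": 0, "rz": 0, "jaw": 1}, {"x": 0, "y": 0, "z": 0, "rx": 0, "ry": 0, "rz": 0, "jaw": 1}, {"x": 0, "y": 0, "z": 0, "rx": 0, "ry": 0, "rz": 0, "jaw": 1}, {"x": -0.006, "y": -0.28, "z": 0, "rx": 0, "ry": 0, "rz": -0.04, "jaw": 1}, {"x": -0.006, "y": -0.28, "z": 0, "rx": 0, "ry": 0, "rz": -0.04, "jaw": 1}]' --grip_force 15

```text
clock: 22.25
tool_pos: [0.665, -0.184, 0.1938]
eef_rot: [0.777, 0.63, 0.0, 0.001]
contact_force: [1.1, 1.0, -1.8]
opening: 0.156
finger_force: 15.0
```

Call:
send_rows --motion '[{"x": -0.02, "y": -0.55, "z": 0, "rx": 0, "ry": 0, "rz": -0.0785, "jaw": 1}, {"x": -0.02, "y": -0.55, "z": 0, "rx": 0, "ry": 0, "rz": -0.0785, "jaw": 1}, {"x": -0.02, "y": -0.55, "z": 0, "rx": 0, "ry": 0, "rz": -0.0785, "jaw": 1}, {"x": -0.02, "y": -0.55, "z": 0, "rx": 0, "ry": 0, "rz": -0.0785, "jaw": 1}, {"x": -0.02, "y": -0.55, "z": 0, "rx": 0, "ry": 0, "rz": -0.0785, "jaw": 1}]'

```text
clock: 22.75
tool_pos: [0.6375, -0.1831, 0.1939]
eef_rot: [0.638, 0.77, 0.0, 0.0]
contact_force: [0.5, 1.9, -0.6]
opening: 0.157
finger_force: 15.0
```

```bash
python3 -c "
from h import *
st();door()"
```

```text
22.75 [ 0.6375 -0.1831  0.1939] [6.383e-01 7.698e-01 5.000e-04 2.000e-04] [ 0.54  1.93 -0.6 ] [ 0.26 -0.1   0.04] 0.15693734903386455 15.000862854067236
t 22.75 door in fixture mm [-2.1  4.7] z 49.6 dyaw deg 27.3 F fix [-2. -0.] -0.6 M [ 0.26 -0.1   0.04]
```

Call:
send_rows --motion '[{"x": -0.02, "y": -0.55, "z": 0, "rx": 0, "ry": 0, "rz": -0.0785, "jaw": 1}, {"x": -0.02, "y": -0.55, "z": 0, "rx": 0, "ry": 0, "rz": -0.0785, "jaw": 1}, {"x": -0.02, "y": -0.55, "z": 0, "rx": 0, "ry": 0, "rz": -0.0785, "jaw": 1}, {"x": -0.02, "y": -0.55, "z": 0, "rx": 0, "ry": 0, "rz": -0.0785, "jaw": 1}, {"x": -0.02, "y": -0.55, "z": 0, "rx": 0, "ry": 0, "rz": -0.0785, "jaw": 1}]'

```text
clock: 23.25
tool_pos: [0.6115, -0.1931, 0.1939]
eef_rot: [0.476, 0.879, 0.0, -0.0]
contact_force: [-0.9, 1.4, 0.1]
opening: 0.157
finger_force: 15.0
```

Call:
send_rows --motion '[{"x": -0.02, "y": -0.55, "z": 0, "rx": 0, "ry": 0, "rz": -0.0785, "jaw": 1}, {"x": -0.02, "y": -0.55, "z": 0, "rx": 0, "ry": 0, "rz": -0.0785, "jaw": 1}, {"x": -0.02, "y": -0.55, "z": 0, "rx": 0, "ry": 0, "rz": -0.0785, "jaw": 1}, {"x": -0.02, "y": -0.55, "z": 0, "rx": 0, "ry": 0, "rz": -0.0785, "jaw": 1}, {"x": -0.006, "y": -0.28, "z": 0, "rx": 0, "ry": 0, "rz": -0.04, "jaw": 1}]'

```text
clock: 23.75
tool_pos: [0.5929, -0.2104, 0.1939]
eef_rot: [0.314, 0.949, 0.0, -0.001]
contact_force: [-0.1, 2.2, 1.7]
opening: 0.152
finger_force: 15.0
```

```bash
python3 -c "
from h import *
st();door()"
```

```text
23.75 [ 0.5929 -0.2104  0.1939] [ 3.144e-01  9.493e-01  2.000e-04 -6.000e-04] [-0.07  2.18  1.66] [0.48 0.17 0.06] 0.1522777887513137 15.006285700947046
t 23.75 door in fixture mm [-1.3  3.4] z 49.6 dyaw deg 69.98 F fix [-2.1 -0.7] 1.7 M [0.48 0.17 0.06]
```

Call:
send_rows --motion '[{"x": -0.01, "y": -0.35, "z": 0, "rx": 0, "ry": 0, "rz": -0.05, "jaw": 1}, {"x": -0.01, "y": -0.35, "z": 0, "rx": 0, "ry": 0, "rz": -0.05, "jaw": 1}, {"x": -0.01, "y": -0.35, "z": 0, "rx": 0, "ry": 0, "rz": -0.05, "jaw": 1}, {"x": -0.01, "y": -0.35, "z": 0, "rx": 0, "ry": 0, "rz": -0.05, "jaw": 1}, {"x": -0.01, "y": -0.35, "z": 0, "rx": 0, "ry": 0, "rz": -0.05, "jaw": 1}]'

```text
clock: 24.25
tool_pos: [0.5841, -0.2256, 0.1939]
eef_rot: [0.194, 0.981, -0.0, -0.001]
contact_force: [-3.0, 2.1, 2.7]
opening: 0.156
finger_force: 15.0
```

Call:
send_rows --motion '[{"x": 0, "y": -0.14, "z": 0, "rx": 0, "ry": 0, "rz": -0.02, "jaw": 1}, {"x": 0, "y": -0.14, "z": 0, "rx": 0, "ry": 0, "rz": -0.02, "jaw": 1}, {"x": 0, "y": -0.14, "z": 0, "rx": 0, "ry": 0, "rz": -0.02, "jaw": 1}, {"x": 0, "y": 0, "z": 0, "rx": 0, "ry": 0, "rz": 0, "jaw": 1}, {"x": 0, "y": 0, "z": 0, "rx": 0, "ry": 0, "rz": 0, "jaw": 1}]'

```text
clock: 24.75
tool_pos: [0.5827, -0.2296, 0.194]
eef_rot: [0.165, 0.986, -0.0, -0.001]
contact_force: [-5.2, 1.7, 6.6]
opening: 0.16
finger_force: 15.0
```

```bash
python3 -c "
from h import *
st();door()"
```

```text
24.75 [ 0.5827 -0.2296  0.194 ] [ 1.652e-01  9.863e-01 -2.000e-04 -9.000e-04] [-5.15  1.68  6.55] [0.54 0.94 0.04] 0.16036043006347686 15.00103936647065
t 24.75 door in fixture mm [-0.9  3.3] z 49.7 dyaw deg 87.62 F fix [-0.1 -5.4] 6.6 M [0.54 0.94 0.04]
```

Call:
send_rows --motion '[{"x": 0.1, "y": 0, "z": -0.02, "rx": 0, "ry": 0, "rz": 0, "jaw": 1}, {"x": 0.03, "y": -0.07, "z": 0, "rx": 0, "ry": 0, "rz": -0.01, "jaw": 1}, {"x": 0, "y": -0.07, "z": 0, "rx": 0, "ry": 0, "rz": -0.01, "jaw": 1}, {"x": 0, "y": -0.07, "z": 0, "rx": 0, "ry": 0, "rz": -0.01, "jaw": 1}, {"x": 0, "y": 0, "z": 0, "rx": 0, "ry": 0, "rz": 0, "jaw": 1}]'

```text
clock: 25.25
tool_pos: [0.5817, -0.2313, 0.1938]
eef_rot: [0.15, 0.989, -0.0, 0.0]
contact_force: [-2.0, 0.7, -0.6]
opening: 0.154
finger_force: 15.0
```

```bash
python3 -c "
from h import *
st();door()"
```

```text
25.25 [ 0.5817 -0.2313  0.1938] [ 0.1502  0.9887 -0.      0.    ] [-1.97  0.72 -0.62] [0.08 0.23 0.02] 0.1544010877999387 14.994675542693585
t 25.25 door in fixture mm [-1.1  2.9] z 49.5 dyaw deg 89.35 F fix [-0.1 -2.1] -0.6 M [0.08 0.23 0.02]
```

Call:
send_rows --motion '[{"x": 0, "y": -0.07, "z": 0, "rx": 0, "ry": 0, "rz": -0.01, "jaw": 1}, {"x": 0, "y": -0.07, "z": 0, "rx": 0, "ry": 0, "rz": -0.01, "jaw": 1}, {"x": 0, "y": -0.07, "z": 0, "rx": 0, "ry": 0, "rz": -0.01, "jaw": 1}, {"x": 0, "y": 0, "z": 0, "rx": 0, "ry": 0, "rz": 0, "jaw": 1}, {"x": 0, "y": 0, "z": 0, "rx": 0, "ry": 0, "rz": 0, "jaw": 1}]'

```text
clock: 25.75
tool_pos: [0.5813, -0.2326, 0.1938]
eef_rot: [0.136, 0.991, 0.0, 0.0]
contact_force: [-0.3, 1.2, -2.4]
opening: 0.155
finger_force: 15.1
```

```bash
python3 -c "
from h import *
st();door()"
```

```text
25.75 [ 0.5813 -0.2326  0.1938] [1.355e-01 9.908e-01 4.000e-04 1.000e-04] [-0.29  1.19 -2.4 ] [ 0.44  0.05 -0.22] 0.1550049466802752 15.104036699049175
t 25.75 door in fixture mm [-1.8  2.8] z 49.5 dyaw deg 91.05 F fix [-1.1 -0.6] -2.4 M [ 0.44  0.05 -0.22]
```

Call:
send_rows --motion '[{"x": 0, "y": -0.06, "z": 0, "rx": 0, "ry": 0, "rz": 0, "jaw": 1}, {"x": 0, "y": -0.06, "z": 0, "rx": 0, "ry": 0, "rz": 0, "jaw": 1}, {"x": 0, "y": 0, "z": 0, "rx": 0, "ry": 0, "rz": 0, "jaw": 1}, {"x": 0, "y": 0, "z": 0, "rx": 0, "ry": 0, "rz": 0, "jaw": 1}, {"x": 0, "y": 0, "z": 0, "rx": 0, "ry": 0, "rz": 0, "jaw": 1}]'

```text
clock: 26.25
tool_pos: [0.581, -0.2337, 0.1939]
eef_rot: [0.135, 0.991, 0.0, 0.0]
contact_force: [0.1, 3.7, -2.2]
opening: 0.16
finger_force: 15.2
```

```bash
python3 -c "
from h import *
st();door()"
```

```text
26.25 [ 0.581  -0.2337  0.1939] [1.353e-01 9.908e-01 4.000e-04 1.000e-04] [ 0.15  3.66 -2.15] [ 1.01 -0.1  -0.25] 0.15953567074178995 15.190534373105038
t 26.25 door in fixture mm [-0.8  2.8] z 49.6 dyaw deg 91.08 F fix [-3.6 -0.9] -2.2 M [ 1.01 -0.1  -0.25]
```

Call:
send_rows --motion '[{"x": 0, "y": 0.05, "z": 0, "rx": 0, "ry": 0, "rz": 0, "jaw": 1}, {"x": 0, "y": 0, "z": 0, "rx": 0, "ry": 0, "rz": 0, "jaw": 1.6}, {"x": 0, "y": 0, "z": 0, "rx": 0, "ry": 0, "rz": 0, "jaw": 2}, {"x": 0, "y": 0, "z": 0, "rx": 0, "ry": 0, "rz": 0, "jaw": 2.6}, {"x": 0, "y": 0, "z": 0, "rx": 0, "ry": 0, "rz": 0, "jaw": 3.4}]'

```text
clock: 26.75
tool_pos: [0.581, -0.2348, 0.1943]
eef_rot: [0.136, 0.991, -0.001, 0.0]
contact_force: [-0.2, 0.3, -0.3]
opening: 0.362
finger_force: 0.0
```

Call:
send_rows --motion '[{"x": 0, "y": 0, "z": 0, "rx": 0, "ry": 0, "rz": 0, "jaw": 4}, {"x": 0, "y": 0, "z": 0, "rx": 0, "ry": 0, "rz": 0, "jaw": 4}, {"x": 0, "y": 0, "z": 0, "rx": 0, "ry": 0, "rz": 0, "jaw": 4}, {"x": 0, "y": 0, "z": 0, "rx": 0, "ry": 0, "rz": 0, "jaw": 4}, {"x": 0, "y": 0, "z": 0, "rx": 0, "ry": 0, "rz": 0, "jaw": 4}]'

```text
clock: 27.25
tool_pos: [0.5809, -0.2337, 0.194]
eef_rot: [0.135, 0.991, 0.0, -0.0]
contact_force: [-0.3, 0.3, 0.0]
opening: 0.455
finger_force: 0.0
```

```bash
python3 -c "
from h import *
st();door()"
```

```text
27.25 [ 0.5809 -0.2337  0.194 ] [ 0.1354  0.9908  0.     -0.    ] [-0.31  0.25  0.04] [ 0.01 -0.02  0.03] 0.4551893378767087 0.0
t 27.25 door in fixture mm [-0.7  2.8] z 49.7 dyaw deg 91.06 F fix [-0.2 -0.4] 0.0 M [ 0.01 -0.02  0.03]
```

Released with no force on the tool. I'll retract upward and check with the last picture.

Call:
send_rows --motion '[{"x": 0, "y": 0, "z": -1, "rx": 0, "ry": 0, "rz": 0, "jaw": 4}, {"x": 0, "y": 0, "z": -2, "rx": 0, "ry": 0, "rz": 0, "jaw": 4}, {"x": 0, "y": 0, "z": -3, "rx": 0, "ry": 0, "rz": 0, "jaw": 4}, {"x": 0, "y": 2, "z": -3, "rx": 0, "ry": 0, "rz": 0, "jaw": 4}, {"x": 0, "y": 3, "z": -3, "rx": 0, "ry": 0, "rz": 0, "jaw": 4}]'

```text
clock: 27.75
tool_pos: [0.5937, -0.1876, 0.3159]
eef_rot: [0.138, 0.99, -0.001, 0.0]
contact_force: [1.5, -0.3, -0.7]
opening: 0.453
finger_force: 0.0
```

Call:
send_rows --motion '[{"x": 0, "y": 4, "z": 0, "rx": 0, "ry": 0, "rz": 0, "jaw": 4}, {"x": 0, "y": 4, "z": 0, "rx": 0, "ry": 0, "rz": 0, "jaw": 4}, {"x": 0, "y": 4, "z": 0, "rx": 0, "ry": 0, "rz": 0, "jaw": 4}, {"x": 0, "y": 4, "z": 0, "rx": 0, "ry": 0, "rz": 0, "jaw": 4}, {"x": 0, "y": 0, "z": 0, "rx": 0, "ry": 0, "rz": 0, "jaw": 4}]'

```text
clock: 28.25
tool_pos: [0.6384, -0.0223, 0.3148]
eef_rot: [0.13, 0.991, 0.003, 0.0]
contact_force: [0.9, 0.6, 0.4]
opening: 0.454
finger_force: 0.0
```

Run:
```python
from h import *
S=snapshot("scene"); P=snapshot("top")
a=cv2.resize(S["img"][220:400,90:270],(400,400)); b=cv2.resize(P["img"][120:240,390:510],(400,400),interpolation=cv2.INTER_CUBIC)
im=np.hstack([a,b])[:,:,::-1].astype(float)/255
c,q=np.cos(YAW),np.sin(YAW)
P0=np.array([FX[0]-q*-.0655,FX[1]+c*-.0655,.220])  # pull top when shut, hinge y=+4.5
print("pull top expected top px",proj(P,P0), "in crop",(proj(P,P0)-[390,120])*400/120+[400,0],"scene crop",(proj(S,P0)-[90,220])*400/180)
cv2.imwrite("pics/e.png",(np.clip(im*1.3,0,1)**.6*255).astype(np.uint8))
```

```text
pull top expected top px [[439.97141499 163.84002918]] in crop [[566.57138329 146.1334306 ]] scene crop [[220.49771213  -2.04391069]]
```

View pics/e.png

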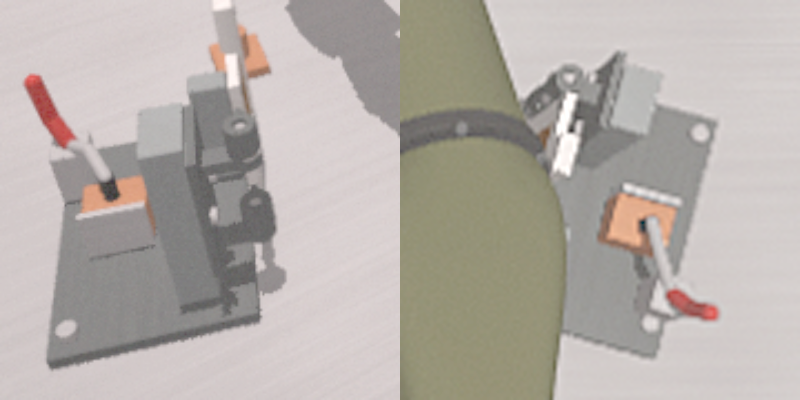

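The picture shows both knuckles seated on their discs (scene (240,135) and (258,210)). The pull is at about (566,150) in the top crop, against (567,146) expected for shut, and the gripper is clear.

```bash
python3 -c "
from plant import *
print(finish_job())"
```

```text
the job is handed in; nothing more can be done
None
```

The door is hung fully home on both pins, swung shut against the stop pad and released, with about 7–12 N at most felt on the fixture, and the job is handed in at about 28 s; the verdict was not shown to me.

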